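Make up a tray and pack the springs from the bolted parts drawer

ROBOT

A 7-joint arm with a two-finger parallel gripper is mounted at the origin on the work surface. World frame = base frame: x ahead of the robot, y to its left, z up, the work surface at z = 0. Lengths are in m, angles in rad, forces in N, time in s.
With the tool pointing down it reaches from about 0.4 to 0.75 m from the base axis. Payload 19.5 kg.
Tool frame: the origin (TCP) lies at the very end of the fingers, on their centre line; the grasp point (between the pads) lies 19 mm behind it; z points along the fingers, y is the direction in which the jaws open and shut (so a half turn about z gives the same grasp; the last joint's range is limited). The gripper opens to 85 mm and grips with 20 to 120 N. Pads are 22 mm wide; open, the fingers measure 114 mm over their backs; the gripper's body (76 mm by 85 mm) begins 54 mm behind the grasp point. The pads swing forward as they close: fully open they stand 13 mm farther back than shut.
Start: joints at [-1.144, 0.707, -0.028, 1.485, 0.022, 0.951, -0.075], TCP at [0.26, 0.513, 0.231] pointing down, gripper open.
Joint ranges: [-2.71, 2.71], [-0.32, 2.16], [-1.57, 1.52], [0, 2.45], [-1.46, 4.6], [0, 2.02], [-2.83, 2.83]. Speed limits (rad/s): [1.89, 1.89, 2.57, 2.57, 3.01, 3.01, 3.01].

INTERFACE

Orientations are given as [roll, pitch, yaw] about the fixed x, y, z axes, in that order (R = Rz(yaw) Ry(pitch) Rx(roll)).
In Python, from workcell import * gives the robot as it stands.
- The arm moves only by the shell command python3 -m handwheel 'ROWS' [FORCE]. ROWS is JSON, a list of rows, each a list of 3 entries, a list of its own where there are three numbers: the turn, a rotation vector about the tool's x, y, z in degrees, then the shift along the tool's x, y, z in mm, then the finger opening in mm, from 0 to 85.4. In form: [[[rx, ry, rz], [tx, ty, tz], fingers], ...]. A call has 1 to 5 rows; each row is the pose to reach, as a shift and turn from the pose commanded when the call began, along the tool's axes at that moment; what a row does not reach only later rows make up. A row lasts 1/12 s, in which the tool goes at most 41.7 mm and 7.16 degrees, less where a joint would pass 70% of its speed; a pose out of reach is approached as far as the arm can. A call with a gripper value outside its range is refused whole. The fingers move at their own pace and stop on an object; FORCE is the grip in N (left out, the last holds). Time passes only in rows, so rows that repeat a pose let the fingers close. It gives the time, the measured TCP pose, the force and the opening at its end, in the units of the state.
- get_obs(): the state, without advancing time (a new reading comes with each control period).
- get_image(name): name is "scene" or "side" or "wrist"; returns a dict with "pixels" (420x560x3 uint8, red, green, blue), "depth" (420x560 float32, m along the optical axis (not along the pixel's ray), 0 where there is no reading), "fx", "fy", "cx", "cy" (pixels), "rvec" (rotation vector, rad) and "tvec" (3), from world to camera coordinates, as OpenCV has them. Camera axes: x right, y down, z forward; pixel columns grow to the right and rows downward; lengths in m; the calibration is good to about 2 mm. A picture is of the moment at which its call begins.
- close_job(): hands the job in, once; it reports no verdict.
The state is a dict: "time_s": time; "joints": joint angles; "joint_velocities": joint speeds; "joint_efforts": joint torques, N m; "ee_pos": TCP position; "orientation": TCP orientation; "contact_force": force on the tool from outside, world axes, zero at the start; "wrist_torque": the same for the moment, N m; "opening": finger opening in m.
Only numpy, scipy, OpenCV 4.12 (cv2) and the standard library are available. Lean on these libraries where they do the work, as an engineer would, in place of code of your own. Each camera call takes 0.05 s, during which the arm holds its last target. There are 200 camera calls.

TASK

First make up the cardboard tray by folding its four walls upright. Then pull the parts drawer fully out - its unmarked knob may or may not have it bolted, so if the drawer will not come, turn the knob some way and try again - and put every coil spring from it into the tray, leaving the plain bush in the drawer. Finish with the drawer pushed fully home and the tray walls still upright, and leave everything else on the bench alone.

Things in the scene. Friction and masses are not known exactly. Their poses are not given: they have to be found in the camera images.
- tray_floor (a point): creased cardboard tray blank, fixed on a 14 mm plywood pad on the bench. The point is the middle of the tray's floor (top face, 18 mm above the bench); z up, x and y along the tray's sides. Floor 130 mm along x, 160 mm along y. Four separate walls 4 mm thick and 50 mm high are creased to its four edges. At the start they slope outwards, part way up
- wall_near (a joint): wall on the floor's -x edge, 158 mm long: 0 = lying flat outwards, 1.57 = upright, stops at 1.60 (rad). The crease is stiff (0.05 N m) so the wall stays at any angle it is left at. Push its free edge inwards and upwards from outside (an arc of 50 mm about the crease) to raise it
- wall_far (a joint): the same, on the floor's +x edge
- wall_left (a joint): the same, on the floor's +y edge, 128 mm long
- wall_right (a joint): the same, on the floor's -y edge, 128 mm long
- case_front (a point): grey steel parts case fixed to the bench, 300 mm wide (y), 175 mm deep (x), 68 mm high, with one drawer filling its front. The point is on the bench, under the middle of the case's front face; x points into the case, z up. The drawer pulls out towards -x
- drawer (a joint): how far the drawer is out: 0 = shut, 0.145 m = fully out; stays where it is left, takes about 2 N to slide. A hidden bolt inside the case may be holding it: then it gives no more than about 3 mm
- drawer_grip (a point): middle of the bar handle on the drawer, 35 mm in front of the drawer's face and 45 mm above the bench; the bar is about 10 mm thick and 110 mm long, along y, and can be taken from above. Moves with the drawer
- drawer_floor (a point): middle of the drawer's inside floor, 10 mm above the bench, moves with the drawer. Inside 120 mm along x, 276 mm along y; side and back walls 30 mm high, front wall rises 52 mm above the floor. Everything in the drawer is in the open when it is fully out
- knob_grip (a point): grip point of the round black knob on the case: on its upright axis, 21 mm above the case top, 89 mm above the bench. Knob 34 mm across, top 31 mm above the case, no mark. Frame fixed to the case. It drives the hidden bolt through a pinion, 2.9 rad either way from mid-travel, 0.05 N m: bolted in about the middle half, free towards both stops; turning on in one direction, either one, frees it within 3.2 rad
- spring1_mid (a point): black steel coil spring, 29 mm across, 32 mm long, 70 g, standing on end in the drawer at the start. The point is its middle; z along its axis. Three to five of the five are present
- spring2_mid (a point): black steel coil spring, 29 mm across, 32 mm long, 70 g, standing on end in the drawer at the start. The point is its middle; z along its axis. Three to five of the five are present
- spring3_mid (a point): black steel coil spring, 29 mm across, 32 mm long, 70 g, standing on end in the drawer at the start. The point is its middle; z along its axis. Three to five of the five are present
- spring4_mid (a point): black steel coil spring, 29 mm across, 32 mm long, 70 g, standing on end in the drawer at the start. The point is its middle; z along its axis. Three to five of the five are present
- spring5_mid (a point): black steel coil spring, 29 mm across, 32 mm long, 70 g, standing on end in the drawer at the start. The point is its middle; z along its axis. Three to five of the five are present
- bush1_mid (a point): plain steel bush, 32 mm across and 18 mm high, in the drawer: stays there. The point is its middle
- drill: bystander, leave alone: orange right-angle air drill lying at the back, 200 mm long. Origin under its middle
- strap: bystander, leave alone: slotted dark steel clamp strap, 90 x 35 x 14 mm. Origin under its middle
- tape: bystander, leave alone: roll of black tape lying flat, 54 mm across, 22 mm high. Origin under its middle
- driver: bystander, leave alone: screwdriver lying at the left side. Origin under its middle
- socket: bystander, leave alone: steel wrench socket, 28 mm across, 38 mm high, standing on top of the case near its back left corner. Origin under its middle

How it is judged:
On the way, in this order (a step that is already met when the one before it is completed fails the run):
1. all four tray walls are upright (within 10 degrees) (value of joint each of wall_near, wall_far, wall_left, wall_right above 1.4 rad), for 0.2 s.
2. the drawer has been pulled out at least 125 mm (value of joint drawer above 0.125 m), for 0.2 s.
3. every spring is in the tray (x of spring1_mid in the frame of tray_floor between -0.06 and 0.06 m and y of spring1_mid in the frame of tray_floor between -0.075 and 0.075 m and z of spring1_mid in the frame of tray_floor between 0.004 and 0.045 m and x of spring2_mid in the frame of tray_floor between -0.06 and 0.06 m and y of spring2_mid in the frame of tray_floor between -0.075 and 0.075 m and z of spring2_mid in the frame of tray_floor between 0.004 and 0.045 m and x of spring3_mid in the frame of tray_floor between -0.06 and 0.06 m and y of spring3_mid in the frame of tray_floor between -0.075 and 0.075 m and z of spring3_mid in the frame of tray_floor between 0.004 and 0.045 m and x of spring4_mid in the frame of tray_floor between -0.06 and 0.06 m and y of spring4_mid in the frame of tray_floor between -0.075 and 0.075 m and z of spring4_mid in the frame of tray_floor between 0.004 and 0.045 m and x of spring5_mid in the frame of tray_floor between -0.06 and 0.06 m and y of spring5_mid in the frame of tray_floor between -0.075 and 0.075 m and z of spring5_mid in the frame of tray_floor between 0.004 and 0.045 m), for 0.2 s.
At the end, for the whole second after the job is handed in: all four walls within 10 degrees of upright, every spring present inside the tray with its middle within the floor's edges less 5 mm and below 45 mm above the floor, the bush in the drawer, drawer shut to within 8 mm (all of step 1 and all of step 3 and x of bush1_mid in the frame of drawer_floor between -0.06 and 0.06 m and y of bush1_mid in the frame of drawer_floor between -0.138 and 0.138 m and z of bush1_mid in the frame of drawer_floor between 0 and 0.04 m and value of joint drawer below 0.008 m); the robot touches nothing.
It fails at once if a bystander on the bench (drill, strap, tape, screwdriver, socket) is moved more than 50 mm (distance of any of drill, strap, tape, driver, socket from where it was at the start of the episode above 0.05 m).
Of spring1, spring2, spring3, spring4, spring5 only 3 to 5 are there at a start; the rules pass over those that are not, and their reading is None.
At some moment in a run one of spring1, spring2, spring3, spring4, spring5 may be knocked a few centimetres aside while the robot is not near it.
Once in a run the grip may slacken for a moment while it holds something.
It also fails if it takes over 210 s, if anything falls off the work surface, if the arm or the gripper's body presses on something with over 40 N, if the wrist force passes 120 N, or if a joint passes its speed limit or range.

## Working session

There is one attempt and no reset: what is moved stays moved. The work goes in short steps, Python scripts to look and compute and a shell command to move; the robot and the scene stay as the last step left them, time stands still between calls to the robot, and variables do not carry over. Pictures are saved under pics/ and viewed, about 12 in all and at most 16, crops included, and the job is handed in when it is done.

```bash
ls; mkdir -p pics
cat > h.py <<'E'
from workcell import *
import numpy as np, cv2
from scipy.spatial.transform import Rotation as R
def cam(n):
    im=get_image(n); d=im["depth"]; v,u=np.mgrid[:420,:560]
    P=np.stack([(u-im["cx"])/im["fx"]*d,(v-im["cy"])/im["fy"]*d,d],-1)
    Rm=R.from_rotvec(np.ravel(im["rvec"])).as_matrix()
    W=(P-np.ravel(im["tvec"]))@Rm
    W[d<=0]=np.nan
    return im["pixels"],W
def save(n,f,s=1.4):
    p,W=cam(n); cv2.imwrite("pics/"+f+".png",cv2.resize(p[:,:,::-1],None,fx=s,fy=s)); np.savez("pics/"+f+".npz",p=p,W=W); return p,W
def st():
    o=get_obs(); print(round(o["time_s"],2),np.round(o["ee_pos"],4),np.round(np.degrees(o["orientation"]),1),"F",np.round(o["contact_force"],1),"op",round(o["opening"],4),"q",np.round(o["joints"],2))
def go(x,y,z,yaw=None):
    """shift in tool axes (mm) and turn needed to reach world point (tool down assumed for the turn)"""
    o=get_obs(); M=R.from_euler("xyz",o["orientation"]).as_matrix()
    print("shift mm",np.round(M.T@(np.array([x,y,z])-o["ee_pos"])*1000,1))
    if yaw is not None:
        G=R.from_euler("xyz",[np.pi,0,yaw]).as_matrix(); print("turn deg",np.round(np.degrees(R.from_matrix(M.T@G).as_rotvec()),1))
E
python3 - <<'E'
from h import *
st(); save("scene","s0"); save("side","d0")
E
```

```text
pics
0.0 [0.2597 0.5127 0.2309] [-179.9    0.   153.1] F [-0.4  0.7  0.2] op 0.0855 q [-1.14  0.71 -0.03  1.48  0.02  0.95 -0.08]
```

View pics/s0.png

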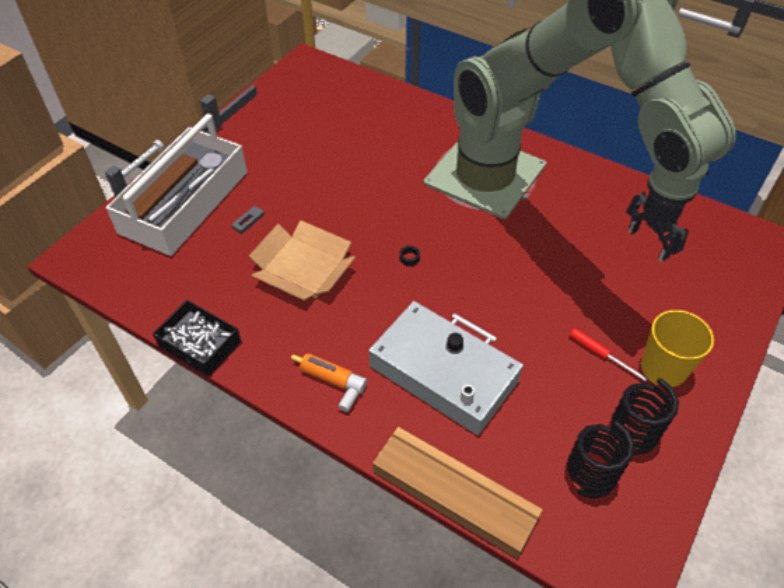

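View pics/d0.png

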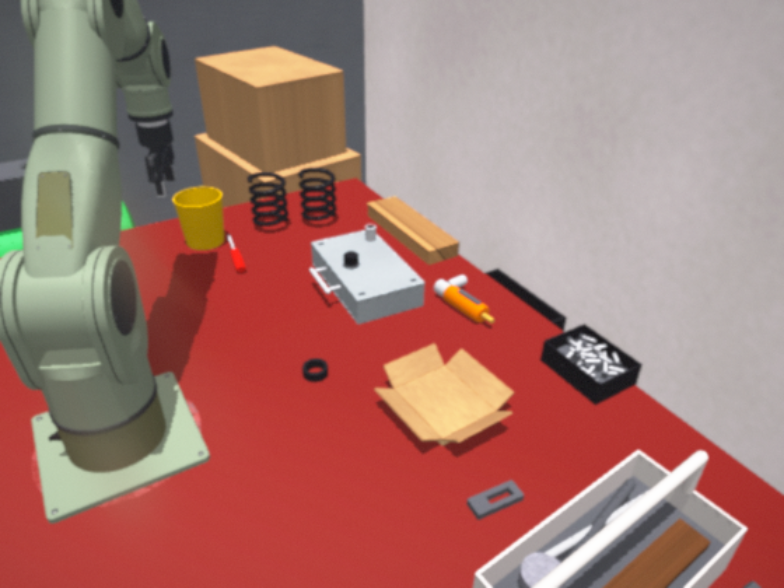

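Scene picture: tray at (302,262), case (445,365) with knob (455,342) and handle (473,328), socket (467,393), tape (410,256), strap (248,218), drill (335,375), driver (605,355); the side picture agrees. Now measure.

```bash
cat > m.py <<'E'
from h import *
for f in ("s0","d0"):
    z=np.load(f"pics/{f}.npz"); p,W=z["p"].astype(int),z["W"]; x,y,h=W[...,0],W[...,1],W[...,2]
    box=(x>.25)&(x<1)&(y>-.5)&(y<.5)
    sat=p.max(-1)-p.min(-1)
    print(f,"bench z",np.nanmedian(h[box&(p[...,0]>100)&(sat>80)&(p[...,1]<60)]))
    m=box&(abs(h-.068)<.006)&(sat<40)&(p.min(-1)>90)
    n,l,s,c=cv2.connectedComponentsWithStats(m.astype(np.uint8)); k=1+np.argmax(s[1:,4]); m=l==k
    r=cv2.minAreaRect((W[m][:,:2]*1000).astype(np.float32)); print(" case",r,cv2.boxPoints(r).round().tolist(),np.median(W[m][:,2]))
    ctr=np.array(r[0])/1000; near=np.hypot(x-ctr[0],y-ctr[1])<.2
    for nm,mm in (("knob",near&(h>.09)&(h<.106)&(p.max(-1)<70)),("socket",near&(h>.09)&(h<.112)&(p.max(-1)>=90)),("handle",near&(h>.03)&(h<.056)&(p.min(-1)>130)&(x<ctr[0]-.08))):
        q=W[mm]; print(" ",nm,len(q),q.min(0).round(3) if len(q) else "",q.max(0).round(3) if len(q) else "",np.median(q,0).round(3) if len(q) else "")
    # cardboard
    card=box&(p[...,0]>p[...,2]+35)&(p[...,1]>p[...,2]+12)&(p[...,1]>90)&(h>.005)&(h<.09)&(x<.75)&(y<.1)
    n,l,s,c=cv2.connectedComponentsWithStats(card.astype(np.uint8)); k=1+np.argmax(s[1:,4]); q=W[l==k]
    print(" card",len(q),q.min(0).round(3),q.max(0).round(3))
    fl=q[abs(q[:,2]-.018)<.003]; r=cv2.minAreaRect((fl[:,:2]*1000).astype(np.float32)); print(" floor",r,cv2.boxPoints(r).round().tolist(), len(fl))
    np.save(f"pics/{f}_card.npy",q)
E
python3 m.py
```

```text
s0 bench z -0.002663131803545303
 case ((650.364013671875, 235.69338989257812), (300.8446350097656, 178.92147827148438), 85.86173248291016) [[550.0, 92.0], [729.0, 79.0], [750.0, 379.0], [572.0, 392.0]] 0.06607346478647719
  knob 92 [0.598 0.225 0.091] [0.721 0.333 0.105] [0.617 0.242 0.096]
  socket 71 [0.594 0.22  0.09 ] [0.735 0.341 0.109] [0.722 0.328 0.102]
  handle 115 [0.519 0.187 0.035] [0.553 0.302 0.056] [0.531 0.246 0.047]
 card 2678 [ 0.437 -0.355  0.005] [ 0.686 -0.105  0.058]
 floor ((561.4332885742188, -233.72744750976562), (173.73635864257812, 185.319580078125), 3.376375675201416) [[469.0, -146.0], [480.0, -331.0], [654.0, -321.0], [643.0, -136.0]] 761
d0 bench z 0.0014196964047659864
 case ((649.5445556640625, 231.583251953125), (310.226318359375, 176.2925567626953), 85.56158447265625) [[550.0, 84.0], [725.0, 70.0], [749.0, 379.0], [574.0, 393.0]] 0.06945646514654112
  knob 45 [0.596 0.215 0.09 ] [0.621 0.244 0.104] [0.608 0.224 0.098]
  socket 69 [0.601 0.219 0.091] [0.734 0.334 0.11 ] [0.711 0.315 0.102]
  handle 111 [0.52  0.178 0.032] [0.568 0.295 0.055] [0.531 0.231 0.049]
 card 4395 [ 0.457 -0.355  0.006] [ 0.71  -0.11   0.057]
 floor ((572.5685424804688, -227.29861450195312), (146.6306610107422, 170.2751922607422), 3.371635675430298) [[494.0, -147.0], [504.0, -317.0], [651.0, -308.0], [641.0, -138.0]] 1691
```

```bash
python3 -m handwheel '[[[0,0,30],[0,0,-70],0],[[0,0,30],[0,0,-70],0],[[0,0,30],[0,0,-70],0],[[0,0,30],[0,0,-70],0],[[0,0,30],[0,0,-70],0]]'
python3 -m handwheel '[[[0,0,30],[0,0,0],0],[[0,0,30],[0,0,0],0],[[0,0,30],[0,0,0],0],[[0,0,30],[0,0,0],0],[[0,0,30],[0,0,0],0]]'
python3 - <<'E'
from h import *
st(); go(.50,-.23,.30,np.radians(93.4))
for f in ("s0","d0"):
    z=np.load(f"pics/{f}.npz"); p,W=z["p"].astype(int),z["W"]
    for nm,(u,v) in dict(s0=dict(tape=(410,248),strap=(240,222),drv=(605,355)),d0=dict(tape=(315,365),strap=(480,500),drv=(238,255)))[f].items():
        a=W[int(v/1.4)-12:int(v/1.4)+12,int(u/1.4)-12:int(u/1.4)+12].reshape(-1,3); a=a[a[:,2]>.008]; print(f,nm,np.median(a,0).round(3),a.min(0).round(3),a.max(0).round(3))
E
```

```text
time_s: 0.52
ee_pos: [0.2596, 0.513, 0.3013]
orientation: [-3.142, 0.0, 2.143]
contact_force: [-0.4, 0.1, 0.4]
opening: 0.0259
time_s: 0.93
ee_pos: [0.2596, 0.5129, 0.3008]
orientation: [-3.141, 0.001, 1.622]
contact_force: [-0.8, 0.4, 0.4]
opening: -0.0002
0.93 [0.2596 0.5129 0.3008] [-1.8e+02  1.0e-01  9.3e+01] F [-0.8  0.4  0.4] op -0.0002 q [-1.3   0.66  0.29  1.37 -0.19  1.15 -0.94]
shift mm [-754.3  201.9    1.5]
turn deg [-0.   0.1 -0.4]
s0 tape [ 0.398 -0.014  0.017] [ 0.331 -0.058  0.008] [0.422 0.014 0.028]
s0 strap [ 0.524 -0.463  0.011] [ 0.472 -0.48   0.008] [ 0.584 -0.438  0.019]
s0 drv [0.411 0.516 0.018] [0.365 0.482 0.008] [0.423 0.574 0.033]
d0 tape [ 0.393 -0.022  0.02 ] [ 0.366 -0.046  0.008] [0.42  0.008 0.027]
d0 strap [ 0.489 -0.457  0.015] [ 0.47  -0.478  0.008] [ 0.526 -0.44   0.02 ]
d0 drv [0.401 0.483 0.022] [0.384 0.433 0.008] [0.449 0.629 0.03 ]
```

```bash
for i in 1; do python3 -m handwheel '[[[0,0,0],[-190,90,0],0],[[0,0,0],[-190,90,0],0],[[0,0,0],[-190,90,0],0],[[0,0,0],[-190,90,0],0],[[0,0,0],[-190,90,0],0]]'
python3 -m handwheel '[[[0,0,0],[-190,70,0],0],[[0,0,0],[-190,70,0],0],[[0,0,0],[-190,70,0],0],[[0,0,0],[-190,70,0],0],[[0,0,0],[-190,70,0],0]]'
python3 -m handwheel '[[[0,0,0],[-190,40,0],0],[[0,0,0],[-190,40,0],0],[[0,0,0],[-190,40,0],0],[[0,0,0],[-190,40,0],0],[[0,0,0],[-190,40,0],0]]'
python3 -m handwheel '[[[0,0,0],[-184,2,0],0],[[0,0,0],[-184,2,0],0],[[0,0,0],[-184,2,0],0],[[0,0,0],[-184,2,0],0],[[0,0,0],[-184,2,0],0]]';done
python3 - <<'E'
from h import *
st(); save("wrist","w1")
E
```

```text
time_s: 1.35
ee_pos: [0.3595, 0.328, 0.3011]
orientation: [-3.141, 0.001, 1.632]
contact_force: [1.4, 0.8, -0.0]
opening: 0.0001
time_s: 1.77
ee_pos: [0.44, 0.1413, 0.3013]
orientation: [-3.142, 0.001, 1.631]
contact_force: [0.4, -0.4, 1.2]
opening: 0.0002
time_s: 2.18
ee_pos: [0.4899, -0.0476, 0.3012]
orientation: [-3.141, 0.001, 1.629]
contact_force: [0.2, -0.4, -0.4]
opening: -0.0004
time_s: 2.6
ee_pos: [0.5007, -0.2327, 0.3009]
orientation: [-3.14, 0.002, 1.627]
contact_force: [-0.3, 0.2, -0.8]
opening: 0.0005
2.6 [ 0.5007 -0.2327  0.3009] [-1.799e+02  1.000e-01  9.320e+01] F [-0.3  0.2 -0.8] op 0.0005 q [ 0.25  0.61  0.24  1.45 -0.15  1.1   0.58]
```

View pics/w1.png

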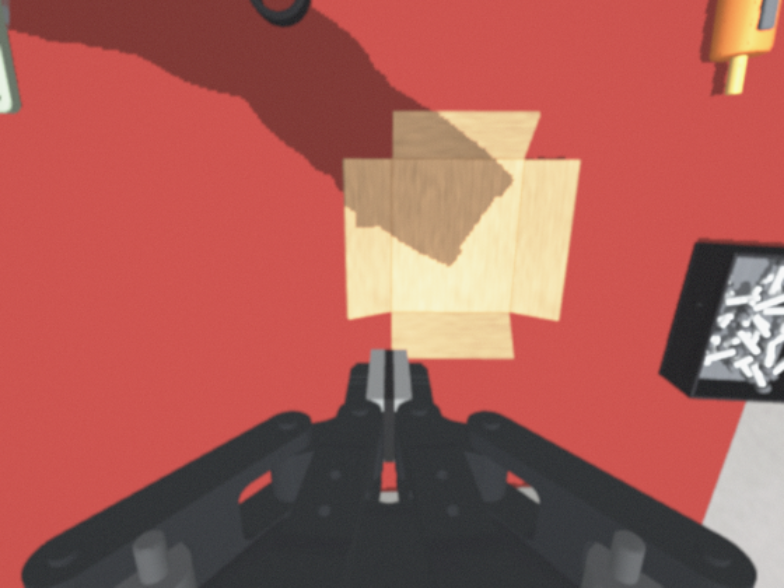

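Wrist picture: floor corners about (392,158),(520,158),(513,312),(392,312); walls fold outward on all four sides; no obstacles close.

Run:
```python
from h import *
z=np.load("pics/w1.npz"); p,W=z["p"],z["W"]
def P(u,v): 
    a=W[int(v/1.4)-1:int(v/1.4)+2,int(u/1.4)-1:int(u/1.4)+2].reshape(-1,3); return np.nanmedian(a,0).round(4)
for n,l in dict(floor=[(400,166),(510,166),(505,304),(400,304),(455,235)],near=[(347,165),(350,314),(370,235)],far=[(574,166),(553,314),(545,240)],left=[(398,116),(530,116),(460,135)],right=[(398,354),(506,354),(450,340)],bench=[(300,300),(620,300)]).items(): print(n,[P(*q).tolist() for q in l])
W2=W.reshape(-1,3); c=p.reshape(-1,3).astype(int)
m=(abs(W2[:,2]-.018)<.004)&(c[:,1]>90)&(W2[:,0]>.4)&(W2[:,0]<.75)&(abs(W2[:,1]+.23)<.15)
r=cv2.minAreaRect((W2[m][:,:2]*1000).astype(np.float32));print(r,m.sum())
```

```text
floor [[0.5059, -0.1601, 0.0172], [0.6142, -0.154, 0.0175], [0.6292, -0.2975, 0.0174], [0.5152, -0.3036, 0.0174], [0.5679, -0.2243, 0.0172]]
near [[0.456, -0.1615, 0.0406], [0.4643, -0.3088, 0.0407], [0.4805, -0.2274, 0.029]]
far [[0.6669, -0.1507, 0.0414], [0.6733, -0.2969, 0.0416], [0.6554, -0.2226, 0.032]]
left [[0.5012, -0.1178, 0.0504], [0.6158, -0.1113, 0.0508], [0.5586, -0.1299, 0.0376]]
right [[0.5025, -0.2218, 0.307], [0.6291, -0.3419, 0.0459], [0.5705, -0.3335, 0.036]]
bench [[0.4039, -0.3114, -0.001], [0.7628, -0.2912, -0.0004]]
((566.704345703125, -230.8412322998047), (152.60098266601562, 174.3692169189453), 2.8624026775360107) 12001
```

```bash
python3 -m handwheel '[[[0,0,0],[-139,66,0],0],[[0,0,0],[-139,66,0],0],[[0,0,0],[-139,66,0],0],[[0,0,0],[-139,66,0],0],[[0,0,0],[-139,66,0],0]]' >/dev/null
python3 -m handwheel '[[[0,0,0],[0,0,200],0],[[0,0,0],[0,0,200],0],[[0,0,0],[0,0,200],0],[[0,0,0],[0,0,200],0],[[0,0,0],[0,0,200],0]]'
python3 -m handwheel '[[[0,0,0],[0,0,69],0],[[0,0,0],[0,0,69],0],[[0,0,0],[0,0,69],0]]'
python3 -m handwheel '[[[0,0,0],[12,0,0],0],[[0,0,0],[22,0,-11],0],[[0,0,0],[34,0,-18],0],[[0,0,0],[43,0,-22],0],[[0,0,0],[43,0,-22],0]]'
python3 -m handwheel '[[[0,0,0],[3,0,0],0],[[0,0,0],[3,0,0],0]]'
python3 - <<'E'
from h import *
st(); save("scene","s1")
E
```

```text
time_s: 3.48
ee_pos: [0.5745, -0.3614, 0.0981]
orientation: [-3.14, -0.002, 1.631]
contact_force: [0.6, 0.1, -1.0]
opening: 0.0002
time_s: 3.73
ee_pos: [0.5741, -0.3675, 0.0287]
orientation: [-3.141, 0.008, 1.629]
contact_force: [2.2, -22.4, 5.4]
opening: 0.0005
time_s: 4.15
ee_pos: [0.573, -0.3225, 0.0553]
orientation: [3.14, 0.007, 1.629]
contact_force: [1.0, -17.6, 8.2]
opening: -0.0001
time_s: 4.32
ee_pos: [0.5729, -0.322, 0.0555]
orientation: [3.139, 0.01, 1.628]
contact_force: [3.4, -32.1, 2.9]
opening: 0.0002
4.32 [ 0.5729 -0.322   0.0555] [179.9   0.6  93.3] F [  3.4 -32.1   2.9] op 0.0002 q [ 0.38  1.06  0.18  1.32 -0.22  0.77  0.69]
```

```bash
python3 -m handwheel '[[[0,0,0],[-3,0,0],0],[[0,0,0],[-25,0,0],0],[[0,0,0],[-25,0,-30],0],[[0,0,0],[-25,0,-60],0]]'
python3 - <<'E'
from h import *
p,W=save("scene","s2"); st()
c=p[140:240,160:280,::-1]; cv2.imwrite("pics/c2.png",cv2.resize(c,None,fx=5,fy=5))
E
```

```text
time_s: 4.7
ee_pos: [0.573, -0.3412, 0.1131]
orientation: [-3.138, -0.003, 1.629]
contact_force: [0.6, 0.5, 1.2]
opening: 0.0
4.75 [ 0.5755 -0.3421  0.1201] [1.798e+02 1.000e-01 9.340e+01] F [ 1.2 -0.5  8.6] op -0.0001 q [ 0.41  1.    0.2   1.22 -0.2   0.94  0.7 ]
```

View pics/c2.png

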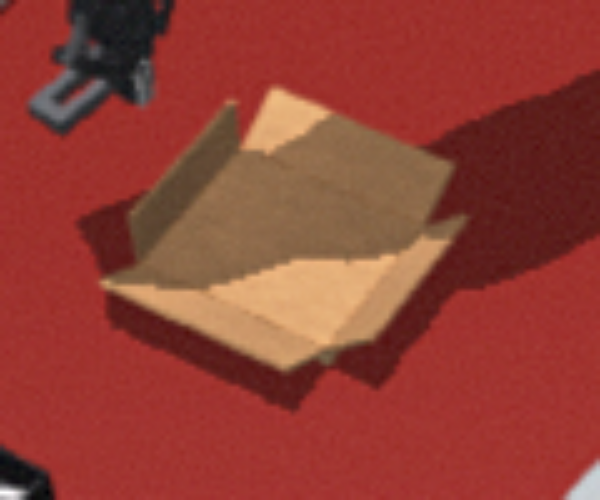

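```bash
python3 -m handwheel '[[[0,0,0],[30,0,-30],0],[[0,0,0],[200,0,-30],0],[[0,0,0],[200,0,-30],0],[[0,0,0],[200,0,-30],0],[[0,0,0],[200,0,-30],0]]' >/dev/null
python3 -m handwheel '[[[0,0,0],[100,0,0],0],[[0,0,0],[100,0,0],0],[[0,0,0],[100,0,0],0],[[0,0,0],[100,0,0],0]]'
python3 - <<'E'
from h import *
st(); T=np.array([.567,-.229]);a=np.radians(3.4)
for yt in(.145,.094): go(T[0]-yt*np.sin(a),T[1]+yt*np.cos(a),.036,np.radians(93.4))
E
```

```text
time_s: 5.5
ee_pos: [0.5576, -0.0397, 0.1437]
orientation: [-3.14, -0.003, 1.636]
contact_force: [-0.2, 0.6, -0.7]
opening: 0.0001
5.5 [ 0.5576 -0.0397  0.1437] [-179.9   -0.2   93.7] F [-0.2  0.6 -0.7] op 0.0001 q [-0.11  0.82  0.24  1.65 -0.28  0.71  0.34]
shift mm [-44.8  -1.9 107.6]
turn deg [-0.1 -0.2  0.3]
shift mm [-95.8  -2.2 107.4]
turn deg [-0.1 -0.2  0.3]
```

```bash
python3 -m handwheel '[[[0,0,0],[-43,-2,40],0],[[0,0,0],[-43,-2,80],0],[[0,0,0],[-43,-2,108],0],[[0,0,0],[-43,-2,108],0]]' 
python3 -m handwheel '[[[0,0,0],[-19,0,0],0],[[0,0,0],[-29,0,-9],0],[[0,0,0],[-39,0,-14],0],[[0,0,0],[-47,0,-17],0],[[0,0,0],[-51,0,-17],0]]'
python3 -m handwheel '[[[0,0,0],[0,0,0],0],[[0,0,0],[-2,0,0],0],[[0,0,0],[-2,0,0],0]]'
python3 - <<'E'
from h import *
st();
E
```

```text
time_s: 5.83
ee_pos: [0.5548, -0.089, 0.0301]
orientation: [-3.132, -0.002, 1.627]
contact_force: [-0.6, 0.7, -1.6]
opening: -0.0001
time_s: 6.25
ee_pos: [0.5617, -0.1369, 0.0551]
orientation: [3.141, -0.005, 1.628]
contact_force: [-4.6, 31.5, 22.9]
opening: -0.0
time_s: 6.5
ee_pos: [0.5618, -0.1368, 0.0549]
orientation: [3.141, -0.007, 1.63]
contact_force: [-4.4, 28.0, 17.6]
opening: -0.0
6.5 [ 0.5618 -0.1368  0.0549] [180.   -0.4  93.4] F [-4.4 28.  17.6] op -0.0 q [ 0.1   0.97  0.17  1.64 -0.28  0.56  0.49]
```

```bash
python3 -m handwheel '[[[0,0,0],[3,0,0],0],[[0,0,0],[25,0,0],0],[[0,0,0],[25,0,-40],0],[[0,0,0],[25,0,-80],0],[[0,0,0],[25,0,-80],0]]' 
python3 -m handwheel '[[[0,0,0],[-110,-137,-10],0],[[0,0,0],[-110,-137,-10],0],[[0,0,0],[-110,-137,-10],0],[[0,0,0],[-110,-137,-10],0],[[0,0,0],[-110,-137,-10],0]]'
python3 - <<'E'
from h import *
st(); T=np.array([.567,-.229]);a=np.radians(3.4)
for xt in(-.14,-.08): go(T[0]+xt*np.cos(a),T[1]+xt*np.sin(a),.030,np.radians(93.4))
E
```

```text
time_s: 6.92
ee_pos: [0.5623, -0.1172, 0.1407]
orientation: [3.133, 0.002, 1.627]
contact_force: [0.8, 0.6, 1.4]
opening: 0.0001
time_s: 7.33
ee_pos: [0.4248, -0.2385, 0.1451]
orientation: [-3.141, 0.003, 1.62]
contact_force: [-1.1, -1.5, -0.3]
opening: 0.0003
7.33 [ 0.4248 -0.2385  0.1451] [-1.80e+02  1.00e-01  9.28e+01] F [-1.1 -1.5 -0.3] op 0.0003 q [ 0.35  0.72  0.16  1.91 -0.21  0.52  0.71]
shift mm [  1.4   2.6 115.1]
turn deg [-0.   0.1 -0.6]
shift mm [  2.   62.6 115. ]
turn deg [-0.   0.1 -0.6]
```

```bash
python3 -m handwheel '[[[0,0,0],[1,0,40],0],[[0,0,0],[1,0,80],0],[[0,0,0],[1,0,115],0],[[0,0,0],[1,0,115],0]]' 
python3 -m handwheel '[[[0,0,0],[0,18,0],0],[[0,0,0],[0,27,-10],0],[[0,0,0],[0,38,-18],0],[[0,0,0],[0,50,-23],0],[[0,0,0],[0,55,-24],0]]'
python3 -m handwheel '[[[0,0,0],[0,4,0],0],[[0,0,0],[0,4,0],0]]'
python3 -m handwheel '[[[0,0,0],[0,4,0],0],[[0,0,0],[0,4,0],0]]'
python3 - <<'E'
from h import *
st();
E
```

```text
time_s: 7.67
ee_pos: [0.4274, -0.2322, 0.0244]
orientation: [-3.137, -0.003, 1.626]
contact_force: [-0.3, 0.6, -0.9]
opening: 0.0002
time_s: 8.08
ee_pos: [0.4861, -0.2302, 0.0558]
orientation: [3.138, 0.002, 1.627]
contact_force: [-0.4, -0.4, 2.4]
opening: -0.0001
time_s: 8.25
ee_pos: [0.4867, -0.23, 0.0537]
orientation: [-3.139, -0.0, 1.626]
contact_force: [-9.0, -0.5, 6.1]
opening: -0.0004
time_s: 8.42
ee_pos: [0.4875, -0.2299, 0.0532]
orientation: [-3.133, -0.002, 1.624]
contact_force: [-27.2, -1.2, 15.2]
opening: -0.0
8.42 [ 0.4875 -0.2299  0.0532] [-1.795e+02 -1.000e-01  9.310e+01] F [-27.2  -1.2  15.2] op -0.0 q [ 0.31  0.94  0.14  1.78 -0.26  0.46  0.68]
```

```bash
python3 -m handwheel '[[[0,0,0],[0,-8,0],0],[[0,0,0],[0,-30,0],0],[[0,0,0],[0,-30,-40],0],[[0,0,0],[0,-30,-80],0],[[0,0,0],[0,-30,-90],0]]' >/dev/null
python3 -m handwheel '[[[0,0,0],[0,200,0],0],[[0,0,0],[0,200,0],0],[[0,0,0],[0,200,0],0],[[0,0,0],[0,200,0],0],[[0,0,0],[0,200,0],0]]' >/dev/null
python3 -m handwheel '[[[0,0,0],[0,50,0],0],[[0,0,0],[0,50,0],0],[[0,0,0],[0,50,0],0]]'
python3 - <<'E'
from h import *
st(); T=np.array([.567,-.229]);a=np.radians(3.4)
for xt in(.14,.08): go(T[0]+xt*np.cos(a),T[1]+xt*np.sin(a),.032,np.radians(93.4))
E
```

```text
time_s: 9.5
ee_pos: [0.7082, -0.2169, 0.1423]
orientation: [3.14, -0.0, 1.628]
contact_force: [-0.2, -0.1, -0.6]
opening: -0.0001
9.5 [ 0.7082 -0.2169  0.1423] [179.9  -0.   93.3] F [-0.2 -0.1 -0.6] op -0.0001 q [ 0.19  1.12  0.25  0.8  -0.24  1.24  0.43]
shift mm [ -3.7  -1.8 110.3]
turn deg [ 0.1 -0.  -0.1]
shift mm [ -3.9 -61.8 110.3]
turn deg [ 0.1 -0.  -0.1]
```

```bash
python3 -m handwheel '[[[0,0,0],[-3,0,40],0],[[0,0,0],[-3,0,80],0],[[0,0,0],[-3,0,108],0],[[0,0,0],[-3,0,108],0]]' 
python3 -m handwheel '[[[0,0,0],[0,-20,0],0],[[0,0,0],[0,-29,-10],0],[[0,0,0],[0,-40,-17],0],[[0,0,0],[0,-52,-22],0],[[0,0,0],[0,-58,-22],0]]'
python3 -m handwheel '[[[0,0,0],[0,-4,0],0],[[0,0,0],[0,-4,0],0]]'
python3 -m handwheel '[[[0,0,0],[0,-3,0],0],[[0,0,0],[0,-3,0],0]]'
python3 - <<'E'
from h import *
st();
E
```

```text
time_s: 9.83
ee_pos: [0.7028, -0.2204, 0.0293]
orientation: [-3.134, -0.003, 1.625]
contact_force: [0.6, 1.1, -0.7]
opening: 0.0002
time_s: 10.25
ee_pos: [0.6484, -0.225, 0.061]
orientation: [3.137, 0.002, 1.625]
contact_force: [3.8, 1.3, 18.9]
opening: -0.0002
time_s: 10.42
ee_pos: [0.6453, -0.2252, 0.0613]
orientation: [3.136, 0.002, 1.625]
contact_force: [-0.2, 1.7, 18.8]
opening: -0.0004
time_s: 10.58
ee_pos: [0.6432, -0.2252, 0.0613]
orientation: [3.135, 0.002, 1.626]
contact_force: [2.8, 1.8, 19.1]
opening: -0.0001
10.58 [ 0.6432 -0.2252  0.0613] [1.796e+02 1.000e-01 9.310e+01] F [ 2.8  1.8 19.1] op -0.0001 q [ 0.21  1.09  0.21  1.21 -0.25  0.86  0.52]
```

```bash
python3 -m handwheel '[[[0,0,0],[0,0,-10],0],[[0,0,0],[0,30,-20],0],[[0,0,0],[0,60,-60],0],[[0,0,0],[0,60,-90],0]]'
python3 - <<'E'
from h import *
p,W=save("side","d3"); p2,W2=save("scene","s3"); st()
c=np.hstack([cv2.resize(p[240:330,260:380,::-1],(480,360)),cv2.resize(p2[140:230,160:280,::-1],(480,360))]); cv2.imwrite("pics/c3.png",cv2.resize(c,(790,296)))
E
```

```text
time_s: 10.92
ee_pos: [0.702, -0.2202, 0.1482]
orientation: [-3.141, -0.001, 1.627]
contact_force: [-0.6, 0.1, 0.5]
opening: -0.0002
11.02 [ 0.7038 -0.2221  0.1547] [179.5   0.2  93.2] F [ 0.1  0.1 -0.3] op -0.0001 q [ 0.19  1.09  0.25  0.82 -0.24  1.23  0.44]
```

View pics/c3.png

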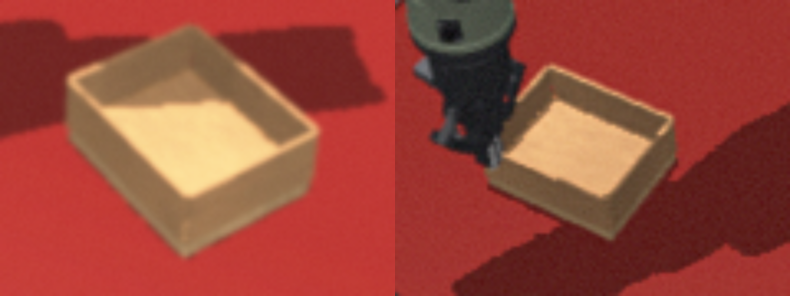

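All four walls look upright in both views. I'll push the far one to its stop to be sure, since the last push rode on its edge.

```bash
python3 -m handwheel '[[[0,0,0],[0,0,40],0],[[0,0,0],[0,0,80],0],[[0,0,0],[0,0,108],0],[[0,0,0],[0,0,108],0]]' 
python3 -m handwheel '[[[0,0,0],[0,-25,0],0],[[0,0,0],[0,-40,0],0],[[0,0,0],[0,-50,0],0],[[0,0,0],[0,-54,0],0],[[0,0,0],[0,-54,0],0]]'
python3 -m handwheel '[[[0,0,0],[0,-4,0],0],[[0,0,0],[0,-4,0],0]]'
python3 -m handwheel '[[[0,0,0],[0,-3,0],0],[[0,0,0],[0,-3,0],0]]'
```

```text
time_s: 11.35
ee_pos: [0.6985, -0.2209, 0.0348]
orientation: [-3.135, -0.002, 1.625]
contact_force: [-0.5, 0.6, -0.9]
opening: -0.0002
time_s: 11.77
ee_pos: [0.6489, -0.2252, 0.0423]
orientation: [3.135, 0.002, 1.625]
contact_force: [3.8, -0.0, 2.4]
opening: 0.0004
time_s: 11.93
ee_pos: [0.6483, -0.2251, 0.0425]
orientation: [3.128, 0.004, 1.627]
contact_force: [28.0, -5.0, -9.4]
opening: -0.0001
time_s: 12.1
ee_pos: [0.6478, -0.2251, 0.0427]
orientation: [3.123, 0.005, 1.627]
contact_force: [46.1, -6.2, -19.2]
opening: 0.0003
```

```bash
python3 -m handwheel '[[[0,0,0],[0,15,0],0],[[0,0,0],[0,40,0],0],[[0,0,0],[0,50,-40],0],[[0,0,0],[0,50,-80],0],[[0,0,0],[0,50,-110],0]]' >/dev/null
python3 -m handwheel '[[[0,0,0],[150,-60,-60],0],[[0,0,0],[150,-60,-120],0],[[0,0,0],[150,-60,-150],0],[[0,0,0],[150,-60,-150],0],[[0,0,0],[150,-60,-150],0]]' >/dev/null
python3 -m handwheel '[[[0,0,7],[200,-60,0],0],[[0,0,7],[200,-60,0],0],[[0,0,7],[200,-60,0],0],[[0,0,7],[200,-60,0],0],[[0,0,7],[200,-60,0],0]]'
python3 - <<'E'
from h import *
st(); go(.54,.16,.30,np.radians(85.8))
E
```

```text
time_s: 13.35
ee_pos: [0.5548, 0.1125, 0.2887]
orientation: [3.139, -0.002, 1.503]
contact_force: [2.2, 0.6, 0.8]
opening: 0.0
13.35 [0.5548 0.1125 0.2887] [ 1.798e+02 -1.000e-01  8.610e+01] F [2.2 0.6 0.8] op 0.0 q [-0.43  0.66  0.36  1.43 -0.25  1.09 -0.1 ]
shift mm [ 46.4 -17.9 -11.3]
turn deg [ 0.2 -0.1  0.3]
```

```bash
python3 -m handwheel '[[[0,0,0],[46,-18,-40],84],[[0,0,0],[46,-18,-40],84],[[0,0,0],[46,-18,-40],84]]' >/dev/null
python3 - <<'E'
from h import *
st(); p,W=save("wrist","w4")
E
```

```text
13.6 [0.5403 0.1621 0.3308] [179.7  -0.3  86.4] F [-0.1  0.7  0.4] op 0.0357 q [-0.53  0.62  0.38  1.36 -0.23  1.2  -0.2 ]
```

View pics/w4.png

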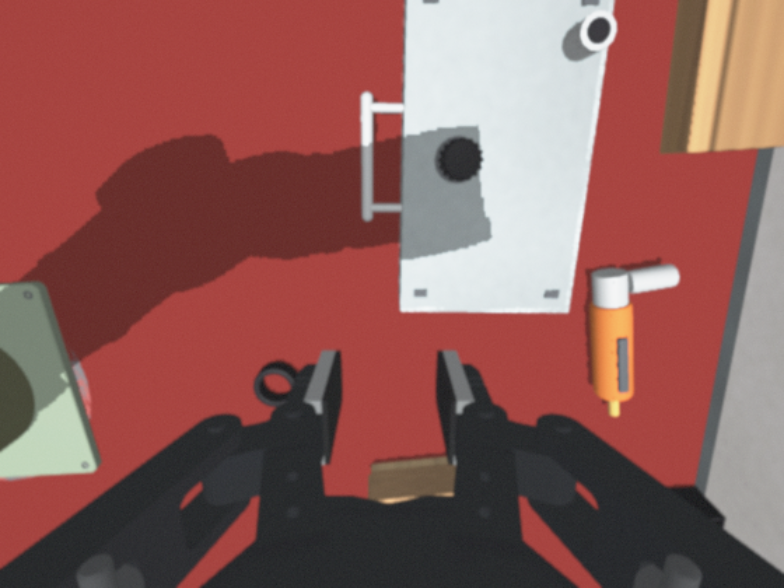

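Handle bar at (367,95)–(367,218), knob (459,159), case front edge at column ≈402.

Run:
```python
from h import *
z=np.load("pics/w4.npz"); W=z["W"]
def P(u,v): 
    a=W[int(v/1.4)-1:int(v/1.4)+2,int(u/1.4)-1:int(u/1.4)+2].reshape(-1,3); return np.nanmedian(a,0).round(4)
for q in [(367,100),(367,157),(367,212),(459,159),(440,159),(478,159),(459,142),(459,178),(407,20),(406,160),(405,305),(570,305)]: print(q,P(*q))
h=W[...,2]; x,y=W[...,0],W[...,1]
k=(h>.09)&(h<.107)&(x<.68)&(y<.33)&(y>.15); q=W[k]; print("knob",len(q),np.median(q,0),cv2.minEnclosingCircle(q[:,:2].astype(np.float32)))
k=(h>.04)&(h<.056)&(x<.555)&(x>.5)&(y>.15)&(y<.33);q=W[k]; print("bar",len(q),q.min(0),q.max(0),np.median(q,0)); print(np.polyfit(q[:,1],q[:,0],1))
st(); go(.53,.24,.12,np.radians(85.8))
```

```text
(367, 100) [0.5292 0.2958 0.049 ]
(367, 157) [0.5253 0.2448 0.0498]
(367, 212) [0.5212 0.1926 0.0495]
(459, 159) [0.6055 0.238  0.0976]
(440, 159) [0.5913 0.239  0.0809]
(478, 159) [0.6221 0.237  0.0989]
(459, 142) [0.6057 0.2517 0.0975]
(459, 178) [0.6055 0.2217 0.0968]
(407, 20) [0.5684 0.3547 0.0657]
(406, 160) [0.5623 0.2398 0.067 ]
(405, 305) [0.5539 0.098  0.0672]
(570, 305) [7.55e-01 6.38e-02 1.00e-04]
knob 721 [0.60894304 0.23702029 0.09785967] ((0.6094653606414795, 0.23674367368221283), 0.018830837681889534)
bar 940 [0.51626499 0.15148211 0.0402648 ] [0.55498278 0.3021348  0.05153654] [0.52662298 0.24684681 0.04823316]
[0.03042143 0.52194193]
13.65 [0.5407 0.1595 0.3292] [ 1.798e+02 -1.000e-01  8.630e+01] F [-0.2 -0.7  0.5] op 0.0434 q [-0.53  0.62  0.38  1.36 -0.23  1.2  -0.2 ]
shift mm [ 79.1 -16.8 209.4]
turn deg [ 0.2 -0.2  0.5]
```

```bash
python3 -m handwheel '[[[0,0,0],[84,-21,100],26],[[0,0,0],[84,-21,150],26],[[0,0,0],[84,-21,199],26],[[0,0,0],[84,-21,199],26],[[0,0,0],[84,-21,199],26]]'
python3 - <<'E'
from h import *
st(); go(.5253,.244,.027,np.radians(85.7))
E
```

```text
time_s: 14.07
ee_pos: [0.5266, 0.2393, 0.1373]
orientation: [3.14, -0.001, 1.502]
contact_force: [1.6, -0.1, 0.0]
opening: 0.0259
14.07 [0.5266 0.2393 0.1373] [179.9  -0.   86.1] F [ 1.6 -0.1  0. ] op 0.0259 q [-0.63  0.86  0.3   1.59 -0.34  0.74 -0.25]
shift mm [  4.5  -1.8 110.3]
turn deg [ 0.1 -0.   0.4]
```

```bash
python3 -m handwheel '[[[0,0,0],[4,-2,40],26],[[0,0,0],[4,-2,80],26],[[0,0,0],[4,-2,106],26],[[0,0,0],[4,-2,106],26]]' 
python3 -m handwheel '[[[0,0,0],[0,0,0],0],[[0,0,0],[0,0,0],0],[[0,0,0],[0,0,0],0]]' 40
python3 -m handwheel '[[[0,0,0],[0,-5,0],0],[[0,0,0],[0,-10,0],0],[[0,0,0],[0,-14,0],0]]'
```

```text
time_s: 14.4
ee_pos: [0.5231, 0.2421, 0.0282]
orientation: [-3.137, 0.003, 1.502]
contact_force: [-0.8, -0.7, -0.9]
opening: 0.0262
time_s: 14.65
ee_pos: [0.5252, 0.2434, 0.0334]
orientation: [3.14, -0.0, 1.502]
contact_force: [-0.3, -5.9, -5.2]
opening: 0.0092
time_s: 14.9
ee_pos: [0.5113, 0.2444, 0.0334]
orientation: [3.139, -0.0, 1.502]
contact_force: [2.1, -5.6, -2.1]
opening: 0.0093
```

The drawer is free. Pull on.

```bash
python3 -m handwheel '[[[0,0,0],[0,-28,0],0],[[0,0,0],[0,-56,0],0],[[0,0,0],[0,-84,0],0],[[0,0,0],[0,-110,0],0],[[0,0,0],[0,-120,0],0]]'
python3 -m handwheel '[[[0,0,0],[0,-6,0],0],[[0,0,0],[0,-12,0],0],[[0,0,0],[0,-14,0],0]]'
python3 -m handwheel '[[[0,0,0],[0,3,0],30],[[0,0,0],[0,3,0],30],[[0,0,0],[0,3,-40],30],[[0,0,0],[0,3,-80],30],[[0,0,0],[0,3,-110],30]]'
python3 - <<'E'
from h import *
st(); go(.42,.20,.33,np.radians(85.8))
E
```

```text
time_s: 15.32
ee_pos: [0.3884, 0.2534, 0.0333]
orientation: [3.142, -0.001, 1.504]
contact_force: [0.7, -4.0, -1.1]
opening: 0.0092
time_s: 15.57
ee_pos: [0.3805, 0.2541, 0.0334]
orientation: [3.133, -0.003, 1.501]
contact_force: [23.1, -8.9, -6.2]
opening: 0.0094
time_s: 15.98
ee_pos: [0.3798, 0.2538, 0.1448]
orientation: [3.141, -0.002, 1.503]
contact_force: [-0.4, 0.7, 0.9]
opening: 0.0304
15.98 [0.3798 0.2538 0.1448] [ 1.80e+02 -1.00e-01  8.61e+01] F [-0.4  0.7  0.9] op 0.0304 q [-0.82  0.71  0.29  2.01 -0.43  0.47 -0.29]
shift mm [ -50.7   43.9 -185.3]
turn deg [ 0.  -0.1  0.3]
```

```bash
python3 -m handwheel '[[[0,0,0],[-110,70,-100],30],[[0,0,0],[-110,70,-150],30],[[0,0,0],[-110,70,-200],30],[[0,0,0],[-110,70,-200],30],[[0,0,0],[-110,70,-200],30]]'
python3 - <<'E'
from h import *
st(); p,W=save("wrist","w5")
E
```

```text
time_s: 16.4
ee_pos: [0.4347, 0.1515, 0.3144]
orientation: [3.14, -0.001, 1.503]
contact_force: [1.6, 1.1, -0.3]
opening: 0.0302
16.4 [0.4347 0.1515 0.3144] [179.9  -0.   86.1] F [ 1.6  1.1 -0.3] op 0.0302 q [-0.67  0.46  0.44  1.74 -0.23  0.99 -0.21]
```

View pics/w5.png

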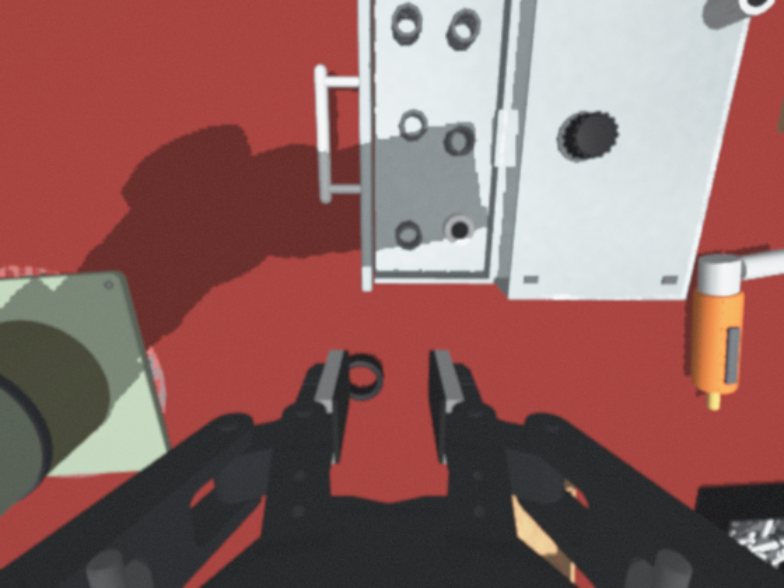

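Six parts: springs at about (406,25),(463,30),(413,125),(459,140),(408,235); the bright one (459,230) looks like the bush. Check by height.

```bash
cat > parts.py <<'E'
from h import *
def parts(W,p):
    # drawer-frame: inside region only
    x,y,h=W[...,0],W[...,1],W[...,2]
    a=np.radians(-4.2); c=np.array([.562-.145*np.cos(a),.24-.145*np.sin(a)])  # drawer front face mid
    xd=(x-c[0])*np.cos(a)+(y-c[1])*np.sin(a); yd=-(x-c[0])*np.sin(a)+(y-c[1])*np.cos(a)
    m=(h>.019)&(h<.06)&(xd>.018)&(xd<.125)&(abs(yd)<.134)
    n,l,s,_=cv2.connectedComponentsWithStats(m.astype(np.uint8))
    for i in range(1,n):
        if s[i,4]<40: continue
        k=l==i; q=W[k]; zt=np.percentile(q[:,2],90); t=q[q[:,2]>zt-.006]
        cc,r=cv2.minEnclosingCircle((t[:,:2]).astype(np.float32)); v,u=np.nonzero(k)
        print("px",(u.mean()*1.4).round(),(v.mean()*1.4).round(),"n",s[i,4],"top z",zt.round(4),"circ",np.round(cc,4),round(r,4),"med",np.median(t,0).round(4),"grey",np.median(p[k]),"xd yd",np.median(xd[k]).round(3),np.median(yd[k]).round(3))
E
python3 - <<'E'
from parts import *
z=np.load("pics/w5.npz"); parts(z["W"],z["p"]); st()
W=z["W"]
for u,v in [(440,80),(440,180),(385,150),(365,200),(490,200),(500,60),(470,276),(320,110)]: print((u,v),W[int(v/1.4),int(u/1.4)].round(4))
E
```

```text
px 406.0 22.0 n 396 top z 0.0414 circ [0.4634 0.3441] 0.0138 med [0.4633 0.3442 0.0404] grey 109.0 xd yd 0.039 0.096
px 464.0 28.0 n 417 top z 0.0415 circ [0.514  0.3363] 0.014 med [0.5142 0.3372 0.0405] grey 106.0 xd yd 0.09 0.092
px 413.0 124.0 n 241 top z 0.0417 circ [0.4645 0.2591] 0.0138 med [0.4653 0.2596 0.0406] grey 119.0 xd yd 0.048 0.013
px 460.0 141.0 n 262 top z 0.0416 circ [0.5091 0.2418] 0.0137 med [0.5088 0.2427 0.0406] grey 82.0 xd yd 0.092 -0.002
px 459.0 229.0 n 383 top z 0.0284 circ [0.5082 0.155 ] 0.0159 med [0.5081 0.1556 0.0273] grey 158.0 xd yd 0.097 -0.088
px 408.0 236.0 n 217 top z 0.0416 circ [0.4548 0.1533] 0.0139 med [0.4547 0.1535 0.0406] grey 84.0 xd yd 0.045 -0.094
16.45 [0.4377 0.1485 0.3204] [179.5  -0.2  85.9] F [ 0.1 -7.1  8.8] op 0.0301 q [-0.67  0.46  0.44  1.73 -0.23  1.   -0.21]
(440, 80) [0.4946 0.3001 0.0089]
(440, 180) [0.4917 0.2065 0.0086]
(385, 150) [0.4369 0.2393 0.0091]
(365, 200) [0.4146 0.196  0.0608]
(490, 200) [0.5429 0.1835 0.0148]
(500, 60) [0.552  0.3138 0.0124]
(470, 276) [0.518  0.1051 0.0267]
(320, 110) [0.3801 0.277  0.0483]
```

Bush confirmed (top 28 mm, others 42 mm): five springs present. Turn the jaws to close along y (yaw 0).

```bash
python3 -m handwheel '[[[0,0,35],[0,0,0],44],[[0,0,35],[0,0,0],44],[[0,0,35],[0,0,0],44],[[0,0,35],[0,0,0],44],[[0,0,35],[0,0,0],44]]' >/dev/null
python3 -m handwheel '[[[0,0,35],[0,0,0],44],[[0,0,35],[0,0,0],44],[[0,0,35],[0,0,0],44],[[0,0,35],[0,0,0],44],[[0,0,35],[0,0,0],44]]' >/dev/null
python3 -m handwheel '[[[0,0,16],[0,0,0],44],[[0,0,16],[0,0,0],44],[[0,0,16],[0,0,0],44],[[0,0,16],[0,0,0],44]]'
python3 - <<'E'
from parts import *
st(); go(.39,.2,.32,0)
p,W=save("wrist","w6"); parts(W,p); go(.4548,.1533,.10,0)
E
```

```text
time_s: 17.62
ee_pos: [0.4347, 0.1529, 0.3117]
orientation: [-3.141, -0.0, 0.004]
contact_force: [0.1, 0.4, 0.2]
opening: 0.0442
17.62 [0.4347 0.1529 0.3117] [-180.    -0.     0.2] F [0.1 0.4 0.2] op 0.0442 q [-0.91  0.57  0.91  1.75 -0.51  1.07 -1.39]
shift mm [-44.5 -47.2  -8.3]
turn deg [-0.  -0.   0.2]
px 199.0 157.0 n 385 top z 0.0412 circ [0.5138 0.3365] 0.014 med [0.5142 0.3372 0.0401] grey 94.0 xd yd 0.09 0.091
px 297.0 163.0 n 268 top z 0.0415 circ [0.5088 0.2418] 0.0138 med [0.5095 0.2421 0.0405] grey 80.0 xd yd 0.092 -0.003
px 386.0 165.0 n 426 top z 0.0283 circ [0.5078 0.1551] 0.0158 med [0.5073 0.1549 0.0271] grey 155.5 xd yd 0.097 -0.088
px 198.0 210.0 n 358 top z 0.041 circ [0.4631 0.3444] 0.0138 med [0.4631 0.3459 0.0402] grey 95.0 xd yd 0.039 0.095
px 282.0 209.0 n 278 top z 0.0414 circ [0.4646 0.2592] 0.0138 med [0.4648 0.2596 0.0404] grey 85.0 xd yd 0.047 0.011
px 388.0 220.0 n 213 top z 0.0415 circ [0.4544 0.1535] 0.0138 med [0.4544 0.1533 0.0407] grey 84.0 xd yd 0.043 -0.094
shift mm [ 2.000e+01 -2.000e-01  2.117e+02]
turn deg [-0.  -0.   0.3]
```

```bash
python3 -m handwheel '[[[0,0,0],[20,0,200],44],[[0,0,0],[20,0,200],44],[[0,0,0],[20,0,200],44],[[0,0,0],[20,0,200],44],[[0,0,0],[20,0,200],44]]'
python3 - <<'E'
from h import *
st(); go(.4545,.1535,.014,0)
E
```

```text
time_s: 18.08
ee_pos: [0.4544, 0.1527, 0.1092]
orientation: [-3.142, 0.001, 0.006]
contact_force: [0.7, 1.2, -0.2]
opening: 0.0441
18.08 [0.4544 0.1527 0.1092] [-1.8e+02  1.0e-01  3.0e-01] F [ 0.7  1.2 -0.2] op 0.0441 q [-0.69  0.86  0.58  1.97 -0.86  0.58 -1.08]
shift mm [ 0.2 -0.8 95.2]
turn deg [-0.   0.1  0.3]
```

```bash
python3 -m handwheel '[[[0,0,0],[0,-1,40],44],[[0,0,0],[0,-1,75],44],[[0,0,0],[0,-1,94],44],[[0,0,0],[0,-1,94],44]]' 
python3 -m handwheel '[[[0,0,0],[0,0,0],15],[[0,0,0],[0,0,0],15],[[0,0,0],[0,0,0],15],[[0,0,0],[0,0,0],15]]' 40
python3 -m handwheel '[[[0,0,0],[0,0,-40],15],[[0,0,0],[0,0,-80],15],[[0,0,0],[0,0,-120],15],[[0,0,0],[0,0,-150],15],[[0,0,0],[0,0,-150],15]]'
python3 - <<'E'
from h import *
st(); T=np.array([.567,-.229]);a=np.radians(3.4)
for xt in (-.04,0,.04):
  for yt in(.036,-.036): X=T+[xt*np.cos(a)-yt*np.sin(a),xt*np.sin(a)+yt*np.cos(a)]; print(xt,yt,X.round(4)); go(*X,.15,0)
E
```

```text
time_s: 18.42
ee_pos: [0.4538, 0.1534, 0.0148]
orientation: [-3.141, 0.004, 0.005]
contact_force: [-0.3, -0.7, 0.7]
opening: 0.0438
time_s: 18.75
ee_pos: [0.4553, 0.1543, 0.0186]
orientation: [-3.141, -0.002, 0.003]
contact_force: [0.4, -0.2, 0.4]
opening: 0.0273
time_s: 19.17
ee_pos: [0.4562, 0.1542, 0.1727]
orientation: [-3.139, -0.006, 0.003]
contact_force: [0.9, -0.0, -1.9]
opening: 0.0278
19.17 [0.4562 0.1542 0.1727] [-179.9   -0.4    0.2] F [ 0.9 -0.  -1.9] op 0.0278 q [-0.77  0.77  0.72  1.91 -0.75  0.74 -1.18]
-0.04 0.036 [ 0.5249 -0.1954]
shift mm [ 67.6 349.8  22.4]
turn deg [-0.1 -0.4  0.2]
-0.04 -0.036 [ 0.5292 -0.2673]
shift mm [ 71.6 421.7  22.3]
turn deg [-0.1 -0.4  0.2]
0 0.036 [ 0.5649 -0.1931]
shift mm [107.5 347.6  22.7]
turn deg [-0.1 -0.4  0.2]
0 -0.036 [ 0.5691 -0.2649]
shift mm [111.6 419.5  22.6]
turn deg [-0.1 -0.4  0.2]
0.04 0.036 [ 0.6048 -0.1907]
shift mm [147.4 345.3  22.9]
turn deg [-0.1 -0.4  0.2]
0.04 -0.036 [ 0.6091 -0.2626]
shift mm [151.5 417.2  22.8]
turn deg [-0.1 -0.4  0.2]
```

```bash
python3 -m handwheel '[[[0,0,0],[75,190,0],15],[[0,0,0],[75,190,0],15],[[0,0,0],[75,190,0],15],[[0,0,0],[75,190,0],15],[[0,0,0],[75,190,0],15]]' >/dev/null
python3 -m handwheel '[[[0,0,0],[76,190,0],15],[[0,0,0],[76,190,0],15],[[0,0,0],[76,190,0],15],[[0,0,0],[76,190,0],15],[[0,0,0],[76,190,0],15]]' >/dev/null
python3 -m handwheel '[[[0,0,0],[0,37,0],15],[[0,0,0],[0,37,60],15],[[0,0,0],[0,37,60],15],[[0,0,0],[0,37,60],15]]'
python3 - <<'E'
from h import *
st(); go(.6091,-.2626,.026,0)
E
```

```text
time_s: 20.33
ee_pos: [0.6051, -0.2621, 0.1038]
orientation: [-3.139, 0.005, 0.002]
contact_force: [0.4, 0.1, -0.7]
opening: 0.0279
20.33 [ 0.6051 -0.2621  0.1038] [-1.798e+02  3.000e-01  1.000e-01] F [ 0.4  0.1 -0.7] op 0.0279 q [ 0.12  1.07  0.61  1.28 -0.64  0.99 -0.73]
shift mm [ 4.3  0.7 77.8]
turn deg [-0.2  0.3  0.1]
```

```bash
python3 -m handwheel '[[[0,0,0],[4,1,35],15],[[0,0,0],[4,1,65],15],[[0,0,0],[4,1,77],15],[[0,0,0],[4,1,77],15],[[0,0,0],[4,1,77],15]]'
python3 -m handwheel '[[[0,0,0],[0,0,0],36],[[0,0,0],[0,0,0],36],[[0,0,0],[0,0,-20],36],[[0,0,0],[0,0,-60],36],[[0,0,0],[0,0,-100],36]]'
python3 -m handwheel '[[[0,0,0],[-75,-205,-90],44],[[0,0,0],[-75,-205,-90],44],[[0,0,0],[-75,-205,-90],44],[[0,0,0],[-75,-205,-90],44],[[0,0,0],[-75,-205,-90],44]]'>/dev/null
python3 -m handwheel '[[[0,0,0],[-75,-190,-100],44],[[0,0,0],[-75,-190,-100],44],[[0,0,0],[-75,-190,-100],44],[[0,0,0],[-75,-190,-100],44],[[0,0,0],[-75,-190,-100],44]]'>/dev/null
cat > look.py <<'E'
from parts import *
st(); p,W=save("wrist","wl"); parts(W,p)
p,W=save("scene","sl"); x,y,h=np.moveaxis(W,-1,0)
a=np.radians(3.4); T=[.567,-.229]; xt=(x-T[0])*np.cos(a)+(y-T[1])*np.sin(a); yt=-(x-T[0])*np.sin(a)+(y-T[1])*np.cos(a)
m=(abs(xt)<.062)&(abs(yt)<.077)&(h>.03)&(h<.06)&(p.max(-1)<100)
n,l,s,_=cv2.connectedComponentsWithStats(m.astype(np.uint8))
for i in range(1,n):
    if s[i,4]>4: k=l==i; print("tray dark blob n",s[i,4],"xt,yt",np.median(xt[k]).round(3),np.median(yt[k]).round(3),"zmax",h[k].max().round(3))
E
python3 look.py
```

```text
time_s: 20.75
ee_pos: [0.6113, -0.2641, 0.0322]
orientation: [3.141, -0.001, 0.003]
contact_force: [0.6, -0.1, 0.9]
opening: 0.0275
time_s: 21.17
ee_pos: [0.6103, -0.2638, 0.1323]
orientation: [3.141, 0.001, 0.002]
contact_force: [0.7, -1.5, 0.4]
opening: 0.036
22.0 [0.474  0.0921 0.3034] [-1.799e+02 -1.000e-01  1.000e-01] F [1.3 0.9 0.5] op 0.0437 q [-0.72  0.61  0.87  1.7  -0.52  1.08 -1.26]
px 138.0 200.0 n 437 top z 0.041 circ [0.5143 0.3366] 0.0142 med [0.5144 0.3373 0.04  ] grey 91.0 xd yd 0.09 0.09
px 236.0 205.0 n 336 top z 0.0412 circ [0.5088 0.2419] 0.0139 med [0.5094 0.2417 0.0403] grey 106.0 xd yd 0.092 -0.003
px 325.0 206.0 n 415 top z 0.0281 circ [0.5078 0.155 ] 0.0159 med [0.5083 0.1548 0.027 ] grey 153.0 xd yd 0.098 -0.089
px 140.0 251.0 n 411 top z 0.0408 circ [0.4629 0.3439] 0.0139 med [0.463  0.3441 0.04  ] grey 89.0 xd yd 0.039 0.094
px 223.0 250.0 n 332 top z 0.041 circ [0.4644 0.2589] 0.0138 med [0.4642 0.2593 0.0401] grey 99.5 xd yd 0.047 0.011
tray dark blob n 5 xt,yt 0.004 -0.076 zmax 0.058
tray dark blob n 19 xt,yt 0.039 -0.039 zmax 0.049
```

```bash
python3 -m handwheel '[[[0,0,0],[35,-150,100],44],[[0,0,0],[35,-150,150],44],[[0,0,0],[35,-150,200],44],[[0,0,0],[35,-150,200],44],[[0,0,0],[35,-150,200],44]]'>/dev/null
python3 -m handwheel '[[[0,0,0],[0,0,0],44],[[0,0,0],[0,0,0],44]]'
python3 - <<'E'
from h import *
st(); go(.509,.242,.015,0)
E
```

```text
time_s: 22.68
ee_pos: [0.5039, 0.2166, 0.1413]
orientation: [3.141, 0.001, 0.003]
contact_force: [0.0, -1.2, 1.4]
opening: 0.0442
22.68 [0.5039 0.2166 0.1413] [1.8e+02 1.0e-01 2.0e-01] F [ 0.  -1.2  1.4] op 0.0442 q [-0.8   0.9   0.7   1.7  -0.76  0.83 -1.32]
shift mm [  5.3 -25.5 126.3]
turn deg [0.  0.1 0.2]
```

```bash
python3 -m handwheel '[[[0,0,0],[5,-25,20],44],[[0,0,0],[5,-25,60],44],[[0,0,0],[5,-25,100],44],[[0,0,0],[5,-25,125],44],[[0,0,0],[5,-25,125],44]]' 
python3 -m handwheel '[[[0,0,0],[0,0,0],15],[[0,0,0],[0,0,0],15],[[0,0,0],[0,0,0],15],[[0,0,0],[0,0,0],15]]' 40
python3 -m handwheel '[[[0,0,0],[0,0,-40],15],[[0,0,0],[0,0,-80],15],[[0,0,0],[0,0,-120],15],[[0,0,0],[0,0,-150],15],[[0,0,0],[0,0,-150],15]]' 
python3 -m handwheel '[[[0,0,0],[50,200,0],15],[[0,0,0],[50,200,0],15],[[0,0,0],[50,200,0],15],[[0,0,0],[50,200,0],15],[[0,0,0],[50,200,0],15]]' >/dev/null
python3 -m handwheel '[[[0,0,0],[46,200,0],15],[[0,0,0],[46,200,0],15],[[0,0,0],[46,200,0],15],[[0,0,0],[46,200,0],15],[[0,0,0],[46,200,0],15]]' >/dev/null
python3 -m handwheel '[[[0,0,0],[0,33,30],15],[[0,0,0],[0,33,60],15],[[0,0,0],[0,33,60],15],[[0,0,0],[0,33,60],15]]'
python3 - <<'E'
from h import *
st(); go(.6048,-.1907,.026,0)
E
```

```text
time_s: 23.1
ee_pos: [0.5084, 0.2403, 0.0148]
orientation: [3.14, 0.003, 0.001]
contact_force: [-1.3, -0.7, -1.6]
opening: 0.044
time_s: 23.43
ee_pos: [0.5103, 0.2417, 0.0193]
orientation: [-3.14, -0.003, 0.002]
contact_force: [-1.4, -1.1, 15.0]
opening: 0.0278
time_s: 23.85
ee_pos: [0.511, 0.2416, 0.1737]
orientation: [-3.138, -0.008, 0.002]
contact_force: [1.1, 0.2, 0.0]
opening: 0.0276
time_s: 25.02
ee_pos: [0.6058, -0.1911, 0.1074]
orientation: [-3.141, 0.001, 0.002]
contact_force: [0.5, -0.3, 0.4]
opening: 0.0279
25.02 [ 0.6058 -0.1911  0.1074] [-1.8e+02  0.0e+00  1.0e-01] F [ 0.5 -0.3  0.4] op 0.0279 q [-0.    1.03  0.61  1.39 -0.66  0.93 -0.79]
shift mm [-0.9 -0.3 81.4]
turn deg [-0.   0.   0.1]
```

```bash
python3 -m handwheel '[[[0,0,0],[0,0,35],15],[[0,0,0],[0,0,65],15],[[0,0,0],[0,0,79],15],[[0,0,0],[0,0,79],15],[[0,0,0],[0,0,79],15]]'
python3 -m handwheel '[[[0,0,0],[0,0,0],36],[[0,0,0],[0,0,0],36],[[0,0,0],[0,0,-20],36],[[0,0,0],[0,0,-60],36],[[0,0,0],[0,0,-100],36]]'
python3 -m handwheel '[[[0,0,0],[-75,-180,-90],44],[[0,0,0],[-75,-180,-90],44],[[0,0,0],[-75,-180,-90],44],[[0,0,0],[-75,-180,-90],44],[[0,0,0],[-75,-180,-90],44]]'>/dev/null
python3 -m handwheel '[[[0,0,0],[-75,-180,-90],44],[[0,0,0],[-75,-180,-90],44],[[0,0,0],[-75,-180,-90],44],[[0,0,0],[-75,-180,-90],44],[[0,0,0],[-75,-180,-90],44]]'>/dev/null
python3 look.py
```

```text
time_s: 25.43
ee_pos: [0.6069, -0.1911, 0.0298]
orientation: [3.141, -0.002, 0.003]
contact_force: [-0.1, -0.0, -0.1]
opening: 0.0276
time_s: 25.85
ee_pos: [0.6055, -0.1913, 0.1297]
orientation: [3.141, 0.001, 0.002]
contact_force: [1.1, -0.8, 0.4]
opening: 0.0362
26.68 [0.4586 0.159  0.3044] [-1.799e+02 -1.000e-01  1.000e-01] F [1.  0.8 0.1] op 0.0439 q [-0.87  0.62  0.89  1.69 -0.53  1.09 -1.39]
px 205.0 183.0 n 374 top z 0.0411 circ [0.514  0.3366] 0.0139 med [0.5145 0.3375 0.0403] grey 97.0 xd yd 0.091 0.092
px 392.0 190.0 n 421 top z 0.0282 circ [0.5079 0.1553] 0.0159 med [0.5078 0.1554 0.0271] grey 153.0 xd yd 0.097 -0.088
px 288.0 235.0 n 277 top z 0.0413 circ [0.4645 0.2591] 0.0137 med [0.4642 0.2595 0.0403] grey 77.0 xd yd 0.047 0.011
px 204.0 236.0 n 358 top z 0.0409 circ [0.4628 0.3442] 0.0138 med [0.4629 0.3442 0.04  ] grey 94.0 xd yd 0.039 0.095
tray dark blob n 18 xt,yt 0.039 -0.041 zmax 0.05
tray dark blob n 18 xt,yt 0.039 0.032 zmax 0.052
```

```bash
python3 -m handwheel '[[[0,0,0],[6,-100,160],44],[[0,0,0],[6,-100,160],44],[[0,0,0],[6,-100,160],44],[[0,0,0],[6,-100,160],44],[[0,0,0],[6,-100,160],44]]'>/dev/null
python3 -m handwheel '[[[0,0,0],[0,0,40],44],[[0,0,0],[0,0,60],44],[[0,0,0],[0,0,60],44]]'
python3 - <<'E'
from h import *
st(); go(.4645,.259,.017,0)
E
```

```text
time_s: 27.45
ee_pos: [0.4645, 0.257, 0.08]
orientation: [3.14, 0.003, 0.002]
contact_force: [0.1, 0.5, -0.5]
opening: 0.044
27.45 [0.4645 0.257  0.08  ] [1.799e+02 2.000e-01 1.000e-01] F [ 0.1  0.5 -0.5] op 0.044 q [-0.87  0.97  0.61  1.81 -0.88  0.67 -1.3 ]
shift mm [ 0.2 -2.1 63. ]
turn deg [0.1 0.2 0.1]
```

Next tray spot: (0, -0.036) → world (0.569, -0.265).

```bash
python3 -m handwheel '[[[0,0,0],[0,-2,30],44],[[0,0,0],[0,-2,55],44],[[0,0,0],[0,-2,63],44],[[0,0,0],[0,-2,63],44]]' 
python3 -m handwheel '[[[0,0,0],[0,0,0],15],[[0,0,0],[0,0,0],15],[[0,0,0],[0,0,0],15],[[0,0,0],[0,0,0],15]]' 40
python3 -m handwheel '[[[0,0,0],[0,0,-40],15],[[0,0,0],[0,0,-80],15],[[0,0,0],[0,0,-120],15],[[0,0,0],[0,0,-150],15],[[0,0,0],[0,0,-150],15]]' 
python3 -m handwheel '[[[0,0,0],[50,200,0],15],[[0,0,0],[50,200,0],15],[[0,0,0],[50,200,0],15],[[0,0,0],[50,200,0],15],[[0,0,0],[50,200,0],15]]' >/dev/null
python3 -m handwheel '[[[0,0,0],[50,200,0],15],[[0,0,0],[50,200,0],15],[[0,0,0],[50,200,0],15],[[0,0,0],[50,200,0],15],[[0,0,0],[50,200,0],15]]' >/dev/null
python3 -m handwheel '[[[0,0,0],[5,124,0],15],[[0,0,0],[5,124,0],15],[[0,0,0],[5,124,30],15],[[0,0,0],[5,124,60],15],[[0,0,0],[5,124,60],15]]'
python3 - <<'E'
from h import *
st(); go(.569,-.265,.028,0)
E
```

```text
time_s: 27.78
ee_pos: [0.4658, 0.2593, 0.0198]
orientation: [-3.142, 0.0, 0.002]
contact_force: [0.1, 0.0, -0.5]
opening: 0.0439
time_s: 28.12
ee_pos: [0.4665, 0.2597, 0.0216]
orientation: [-3.141, -0.002, 0.002]
contact_force: [-1.8, -1.5, 6.3]
opening: 0.0274
time_s: 28.53
ee_pos: [0.4673, 0.2598, 0.1763]
orientation: [-3.138, -0.007, 0.002]
contact_force: [0.4, -0.6, 0.3]
opening: 0.0277
time_s: 29.78
ee_pos: [0.569, -0.2661, 0.1056]
orientation: [-3.14, 0.005, -0.002]
contact_force: [-1.7, 2.0, -2.7]
opening: 0.0275
29.78 [ 0.569  -0.2661  0.1056] [-1.799e+02  3.000e-01 -1.000e-01] F [-1.7  2.  -2.7] op 0.0275 q [ 0.13  1.02  0.59  1.41 -0.65  0.91 -0.67]
shift mm [ 0.4 -1.  77.6]
turn deg [-0.1  0.3 -0.1]
```

```bash
python3 -m handwheel '[[[0,0,0],[0,0,35],15],[[0,0,0],[0,0,65],15],[[0,0,0],[0,0,75],15],[[0,0,0],[0,0,75],15],[[0,0,0],[0,0,75],15]]'
python3 -m handwheel '[[[0,0,0],[0,0,0],36],[[0,0,0],[0,0,0],36],[[0,0,0],[0,0,-20],36],[[0,0,0],[0,0,-60],36],[[0,0,0],[0,0,-100],36]]'
python3 -m handwheel '[[[0,0,0],[-55,-180,-90],44],[[0,0,0],[-55,-180,-90],44],[[0,0,0],[-55,-180,-90],44],[[0,0,0],[-55,-180,-90],44],[[0,0,0],[-55,-180,-90],44]]'>/dev/null
python3 -m handwheel '[[[0,0,0],[-55,-190,-90],44],[[0,0,0],[-55,-190,-90],44],[[0,0,0],[-55,-190,-90],44],[[0,0,0],[-55,-190,-90],44],[[0,0,0],[-55,-190,-90],44]]'>/dev/null
python3 -m handwheel '[[[0,0,0],[0,-60,0],44],[[0,0,0],[0,-60,0],44]]'>/dev/null
python3 look.py
```

```text
time_s: 30.2
ee_pos: [0.5724, -0.2642, 0.0366]
orientation: [3.141, -0.001, 0.003]
contact_force: [0.2, 0.0, -0.1]
opening: 0.0278
time_s: 30.62
ee_pos: [0.5712, -0.2641, 0.1364]
orientation: [3.142, 0.001, 0.002]
contact_force: [1.1, 0.2, -0.3]
opening: 0.036
31.62 [0.4622 0.1625 0.3122] [-1.798e+02 -1.000e-01  4.000e-01] F [ 0.7  1.  -1.3] op 0.0441 q [-0.87  0.62  0.88  1.66 -0.52  1.12 -1.4 ]
px 213.0 186.0 n 348 top z 0.041 circ [0.5142 0.3366] 0.0141 med [0.5133 0.3378 0.0402] grey 97.0 xd yd 0.091 0.091
px 396.0 193.0 n 402 top z 0.0282 circ [0.5078 0.1551] 0.0159 med [0.5083 0.1553 0.0271] grey 157.0 xd yd 0.097 -0.089
px 212.0 237.0 n 338 top z 0.041 circ [0.4633 0.3444] 0.014 med [0.4637 0.3452 0.04  ] grey 94.0 xd yd 0.039 0.095
tray dark blob n 6 xt,yt 0.004 -0.076 zmax 0.05
tray dark blob n 33 xt,yt 0.007 -0.03 zmax 0.053
tray dark blob n 19 xt,yt 0.04 -0.038 zmax 0.052
tray dark blob n 12 xt,yt 0.037 0.029 zmax 0.044
tray dark blob n 5 xt,yt 0.048 0.048 zmax 0.051
```

```bash
python3 -m handwheel '[[[0,0,0],[1,-182,40],44],[[0,0,0],[1,-182,80],44],[[0,0,0],[1,-182,80],44],[[0,0,0],[1,-182,80],44],[[0,0,0],[1,-182,80],44]]'>/dev/null
python3 -m handwheel '[[[0,0,0],[0,0,140],44],[[0,0,0],[0,0,140],44],[[0,0,0],[0,0,140],44],[[0,0,0],[0,0,140],44]]'
python3 -m handwheel '[[[0,0,0],[0,0,0],44]]'>/dev/null
python3 - <<'E'
from h import *
st(); go(.4633,.3444,.017,0)
E
```

```text
time_s: 32.47
ee_pos: [0.4625, 0.3381, 0.0869]
orientation: [3.139, 0.003, 0.001]
contact_force: [-0.4, 0.5, -0.7]
opening: 0.0438
32.55 [0.463  0.3382 0.0884] [1.799e+02 2.000e-01 1.000e-01] F [ 0.7 -0.4  0.6] op 0.0439 q [-1.    1.01  0.68  1.65 -0.84  0.8  -1.51]
shift mm [ 0.5 -6.3 71.4]
turn deg [0.1 0.2 0.1]
```

Tray spot: (0, 0.036) → world (0.565, -0.193).

```bash
python3 -m handwheel '[[[0,0,0],[0,-6,30],44],[[0,0,0],[0,-6,60],44],[[0,0,0],[0,-6,72],44],[[0,0,0],[0,-6,72],44]]' 
python3 -m handwheel '[[[0,0,0],[0,0,0],15],[[0,0,0],[0,0,0],15],[[0,0,0],[0,0,0],15],[[0,0,0],[0,0,0],15]]' 40
python3 -m handwheel '[[[0,0,0],[0,0,-40],15],[[0,0,0],[0,0,-80],15],[[0,0,0],[0,0,-120],15],[[0,0,0],[0,0,-150],15],[[0,0,0],[0,0,-150],15]]' 
python3 -m handwheel '[[[0,0,0],[50,200,0],15],[[0,0,0],[50,200,0],15],[[0,0,0],[50,200,0],15],[[0,0,0],[50,200,0],15],[[0,0,0],[50,200,0],15]]' >/dev/null
python3 -m handwheel '[[[0,0,0],[50,200,0],15],[[0,0,0],[50,200,0],15],[[0,0,0],[50,200,0],15],[[0,0,0],[50,200,0],15],[[0,0,0],[50,200,0],15]]' >/dev/null
python3 -m handwheel '[[[0,0,0],[1,138,0],15],[[0,0,0],[1,138,0],15],[[0,0,0],[1,138,0],15],[[0,0,0],[1,138,40],15],[[0,0,0],[1,138,60],15]]'
python3 -m handwheel '[[[0,0,0],[0,0,0],15],[[0,0,0],[0,0,0],15]]'
python3 - <<'E'
from h import *
st(); go(.565,-.193,.028,0)
E
```

```text
time_s: 32.88
ee_pos: [0.4637, 0.3449, 0.0184]
orientation: [3.141, 0.001, 0.002]
contact_force: [-0.8, 0.5, 0.7]
opening: 0.0436
time_s: 33.22
ee_pos: [0.4648, 0.3456, 0.0209]
orientation: [-3.14, -0.003, 0.002]
contact_force: [-0.9, -1.8, 10.2]
opening: 0.0274
time_s: 33.63
ee_pos: [0.4657, 0.3459, 0.1757]
orientation: [-3.137, -0.007, 0.002]
contact_force: [1.4, 0.2, -0.1]
opening: 0.0275
time_s: 34.88
ee_pos: [0.5647, -0.1968, 0.108]
orientation: [3.139, -0.001, -0.003]
contact_force: [0.2, 0.7, -2.3]
opening: 0.0273
time_s: 35.05
ee_pos: [0.5659, -0.1922, 0.1097]
orientation: [3.142, 0.0, 0.002]
contact_force: [-0.8, 0.1, 0.3]
opening: 0.0277
35.05 [ 0.5659 -0.1922  0.1097] [1.8e+02 0.0e+00 1.0e-01] F [-0.8  0.1  0.3] op 0.0277 q [ 0.01  0.98  0.59  1.54 -0.67  0.83 -0.72]
shift mm [-0.9  0.8 81.7]
turn deg [0.  0.  0.1]
```

```bash
python3 -m handwheel '[[[0,0,0],[0,0,35],15],[[0,0,0],[0,0,65],15],[[0,0,0],[0,0,80],15],[[0,0,0],[0,0,80],15],[[0,0,0],[0,0,80],15]]'
python3 -m handwheel '[[[0,0,0],[0,0,0],36],[[0,0,0],[0,0,0],36],[[0,0,0],[0,0,-20],36],[[0,0,0],[0,0,-60],36],[[0,0,0],[0,0,-100],36]]'
python3 -m handwheel '[[[0,0,0],[-50,-180,-90],44],[[0,0,0],[-50,-180,-90],44],[[0,0,0],[-50,-180,-90],44],[[0,0,0],[-50,-180,-90],44],[[0,0,0],[-50,-180,-90],44]]'>/dev/null
python3 -m handwheel '[[[0,0,0],[-50,-180,-90],44],[[0,0,0],[-50,-180,-90],44],[[0,0,0],[-50,-180,-90],44],[[0,0,0],[-50,-180,-90],44],[[0,0,0],[-50,-180,-90],44]]'>/dev/null
python3 look.py
```

```text
time_s: 35.47
ee_pos: [0.5668, -0.192, 0.0305]
orientation: [3.141, -0.002, 0.003]
contact_force: [1.0, -0.0, -1.0]
opening: 0.0272
time_s: 35.88
ee_pos: [0.5654, -0.1922, 0.1306]
orientation: [3.142, 0.001, 0.002]
contact_force: [1.6, 0.7, 0.8]
opening: 0.0362
36.72 [0.464  0.1692 0.3108] [-1.799e+02 -1.000e-01  1.000e-01] F [0.9 1.1 0.2] op 0.0439 q [-0.87  0.63  0.88  1.65 -0.53  1.12 -1.42]
px 219.0 189.0 n 348 top z 0.0412 circ [0.514  0.3367] 0.014 med [0.5144 0.3374 0.0402] grey 99.0 xd yd 0.09 0.091
px 402.0 195.0 n 402 top z 0.0284 circ [0.5077 0.1551] 0.016 med [0.5086 0.1555 0.0272] grey 155.0 xd yd 0.097 -0.088
tray dark blob n 35 xt,yt 0.005 -0.032 zmax 0.057
tray dark blob n 20 xt,yt 0.04 -0.041 zmax 0.051
tray dark blob n 36 xt,yt 0.006 0.041 zmax 0.052
tray dark blob n 12 xt,yt 0.037 0.029 zmax 0.048
```

Last: B at (0.514, 0.3367).

```bash
python3 -m handwheel '[[[0,0,0],[50,-168,40],44],[[0,0,0],[50,-168,80],44],[[0,0,0],[50,-168,80],44],[[0,0,0],[50,-168,80],44],[[0,0,0],[50,-168,80],44]]'>/dev/null
python3 -m handwheel '[[[0,0,0],[0,0,140],44],[[0,0,0],[0,0,140],44],[[0,0,0],[0,0,140],44],[[0,0,0],[0,0,140],44]]'
python3 -m handwheel '[[[0,0,0],[0,0,0],44]]'>/dev/null
python3 - <<'E'
from h import *
st(); go(.514,.3367,.017,0)
E
```

```text
time_s: 37.57
ee_pos: [0.513, 0.3348, 0.0845]
orientation: [3.139, 0.004, 0.002]
contact_force: [-0.6, 0.3, -0.8]
opening: 0.0441
37.65 [0.5136 0.3349 0.0862] [1.799e+02 2.000e-01 1.000e-01] F [-0.7 -0.7  0.2] op 0.0442 q [-0.93  1.06  0.7   1.49 -0.81  0.89 -1.53]
shift mm [ 0.7 -1.9 69.2]
turn deg [0.1 0.2 0.1]
```

```bash
python3 -m handwheel '[[[0,0,0],[0,-2,30],44],[[0,0,0],[0,-2,60],44],[[0,0,0],[0,-2,70],44],[[0,0,0],[0,-2,70],44]]' 
python3 -m handwheel '[[[0,0,0],[0,0,0],15],[[0,0,0],[0,0,0],15],[[0,0,0],[0,0,0],15],[[0,0,0],[0,0,0],15]]' 40
python3 -m handwheel '[[[0,0,0],[0,0,-40],15],[[0,0,0],[0,0,-80],15],[[0,0,0],[0,0,-120],15],[[0,0,0],[0,0,-150],15],[[0,0,0],[0,0,-150],15]]' 
python3 -m handwheel '[[[0,0,0],[5,200,0],15],[[0,0,0],[5,200,0],15],[[0,0,0],[5,200,0],15],[[0,0,0],[5,200,0],15],[[0,0,0],[5,200,0],15]]' >/dev/null
python3 -m handwheel '[[[0,0,0],[5,200,0],15],[[0,0,0],[5,200,0],15],[[0,0,0],[5,200,0],15],[[0,0,0],[5,200,0],15],[[0,0,0],[5,200,0],15]]' >/dev/null
python3 -m handwheel '[[[0,0,0],[0,168,0],15],[[0,0,0],[0,168,0],15],[[0,0,0],[0,168,0],15],[[0,0,0],[0,168,40],15],[[0,0,0],[0,168,60],15]]'
python3 -m handwheel '[[[0,0,0],[0,0,0],15],[[0,0,0],[0,0,0],15]]'
python3 - <<'E'
from h import *
st(); go(.525,-.2315,.028,0)
E
```

```text
time_s: 37.98
ee_pos: [0.5146, 0.3374, 0.0186]
orientation: [3.141, 0.001, 0.002]
contact_force: [-0.4, -0.4, 0.8]
opening: 0.044
time_s: 38.32
ee_pos: [0.5158, 0.3379, 0.021]
orientation: [-3.14, -0.003, 0.002]
contact_force: [-0.9, -0.7, 10.4]
opening: 0.0277
time_s: 38.73
ee_pos: [0.5168, 0.3379, 0.1761]
orientation: [-3.137, -0.008, 0.002]
contact_force: [0.9, -0.3, -0.5]
opening: 0.0276
time_s: 39.98
ee_pos: [0.526, -0.236, 0.1107]
orientation: [3.137, -0.005, -0.002]
contact_force: [1.2, -0.6, -0.5]
opening: 0.0272
time_s: 40.15
ee_pos: [0.5255, -0.2308, 0.109]
orientation: [-3.141, 0.001, 0.001]
contact_force: [0.5, 0.4, 0.2]
opening: 0.0276
40.15 [ 0.5255 -0.2308  0.109 ] [-180.    0.    0.] F [0.5 0.4 0.2] op 0.0276 q [ 0.09  0.95  0.57  1.63 -0.68  0.77 -0.6 ]
shift mm [-0.5  0.7 81. ]
turn deg [-0.  0.  0.]
```

```bash
python3 -m handwheel '[[[0,0,0],[-2,0,35],15],[[0,0,0],[-2,0,65],15],[[0,0,0],[-2,0,80],15],[[0,0,0],[-2,0,80],15],[[0,0,0],[-2,0,80],15]]'
python3 -m handwheel '[[[0,0,0],[0,0,0],36],[[0,0,0],[0,0,0],36],[[0,0,0],[0,0,-20],36],[[0,0,0],[0,0,-60],36],[[0,0,0],[0,0,-100],36]]'
python3 -m handwheel '[[[0,0,0],[-40,-10,-120],44],[[0,0,0],[-40,-10,-120],44],[[0,0,0],[-40,-10,-120],44],[[0,0,0],[-40,-10,-120],44],[[0,0,0],[-40,-10,-120],44]]'
python3 - <<'E'
from h import *
st(); save("wrist","w9")
E
```

```text
time_s: 40.57
ee_pos: [0.5249, -0.2298, 0.0304]
orientation: [3.141, -0.002, 0.004]
contact_force: [0.2, -0.1, 0.9]
opening: 0.028
time_s: 40.98
ee_pos: [0.5234, -0.2302, 0.1306]
orientation: [-3.142, 0.001, 0.002]
contact_force: [1.0, 0.1, 1.1]
opening: 0.0357
time_s: 41.4
ee_pos: [0.4842, -0.2205, 0.2516]
orientation: [3.141, -0.005, 0.002]
contact_force: [0.3, 0.9, -1.1]
opening: 0.044
41.4 [ 0.4842 -0.2205  0.2516] [ 1.799e+02 -3.000e-01  1.000e-01] F [ 0.3  0.9 -1.1] op 0.044 q [ 0.01  0.71  0.71  1.63 -0.53  1.   -0.68]
```

View pics/w9.png

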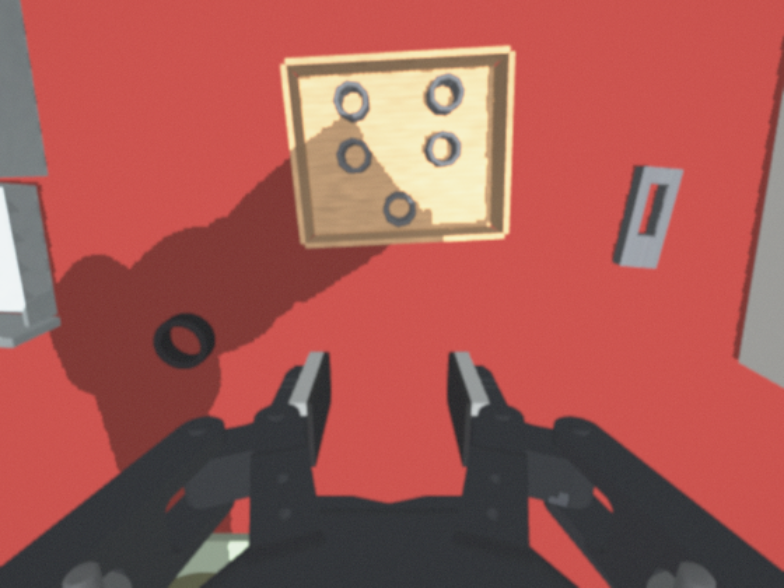

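Picture: five springs standing in the tray, all walls upright. Now shut the drawer by pushing its handle bar from the front with closed fingers.

```bash
python3 -m handwheel '[[[0,0,0],[0,-200,0],0],[[0,0,0],[0,-200,0],0],[[0,0,0],[0,-200,0],0],[[0,0,0],[0,-200,0],0],[[0,0,0],[0,-200,0],0]]'>/dev/null
python3 -m handwheel '[[[0,0,0],[-65,-180,0],0],[[0,0,0],[-65,-180,0],0],[[0,0,0],[-65,-180,0],0],[[0,0,0],[-65,-180,0],0],[[0,0,0],[-65,-180,0],0]]'>/dev/null
python3 -m handwheel '[[[0,0,0],[-75,-97,100],0],[[0,0,0],[-75,-97,100],0],[[0,0,0],[-75,-97,100],0],[[0,0,0],[-75,-97,100],0],[[0,0,0],[-75,-97,100],0]]'
python3 - <<'E'
from h import *
from parts import parts
st(); go(.345,.2565,.03,0)
p,W=save("wrist","w10"); parts(W,p)
x,y,h=np.moveaxis(W,-1,0); q=W[(h>.042)&(h<.053)&(x>.36)&(x<.395)&(y>.18)&(y<.33)]; print(len(q),np.median(q,0) if len(q) else "")
E
```

```text
time_s: 42.7
ee_pos: [0.3386, 0.2589, 0.1449]
orientation: [3.139, 0.006, 0.007]
contact_force: [-1.1, 0.0, 0.3]
opening: -0.0001
42.7 [0.3386 0.2589 0.1449] [179.8   0.3   0.4] F [-1.1  0.   0.3] op -0.0001 q [-1.08  0.76  0.65  2.11 -0.88  0.57 -1.34]
shift mm [  7.    2.2 114.9]
turn deg [0.2 0.3 0.4]
px 577.0 6.0 n 297 top z 0.0278 circ [0.4979 0.1565] 0.0126 med [0.495  0.1572 0.0268] grey 230.0 xd yd 0.084 -0.087
2226 [0.38124004 0.25257637 0.04840001]
```

```bash
python3 -m handwheel '[[[0,0,0],[4,2,40],0],[[0,0,0],[4,2,80],0],[[0,0,0],[4,2,114],0],[[0,0,0],[4,2,114],0]]'
python3 -m handwheel '[[[0,0,0],[20,1,0],0],[[0,0,0],[45,3,0],0],[[0,0,0],[70,5,0],0],[[0,0,0],[95,6,0],0],[[0,0,0],[120,8,0],0]]'
python3 -m handwheel '[[[0,0,0],[20,1,0],0],[[0,0,0],[36,2,0],0],[[0,0,0],[42,3,0],0],[[0,0,0],[42,3,0],0]]'
python3 -m handwheel '[[[0,0,0],[4,0,0],0],[[0,0,0],[4,0,0],0]]'
```

```text
time_s: 43.08
ee_pos: [0.3462, 0.2531, 0.0312]
orientation: [3.14, 0.004, 0.001]
contact_force: [0.5, 0.7, 0.5]
opening: -0.0002
time_s: 43.5
ee_pos: [0.468, 0.2453, 0.0348]
orientation: [3.14, 0.001, 0.002]
contact_force: [-3.3, 1.5, 0.0]
opening: 0.0
time_s: 43.83
ee_pos: [0.5086, 0.2424, 0.0342]
orientation: [3.141, 0.003, 0.001]
contact_force: [-3.1, -1.4, -1.4]
opening: 0.0001
time_s: 44.0
ee_pos: [0.5092, 0.2425, 0.034]
orientation: [3.141, 0.009, 0.002]
contact_force: [-25.5, -5.0, 11.9]
opening: 0.0
```

```bash
python3 -m handwheel '[[[0,0,0],[-10,0,0],0],[[0,0,0],[-35,0,0],0],[[0,0,0],[-50,0,-40],0],[[0,0,0],[-50,0,-80],0],[[0,0,0],[-50,0,-110],0]]' >/dev/null
python3 -m handwheel '[[[0,0,0],[-60,20,-160],0],[[0,0,0],[-60,20,-160],0],[[0,0,0],[-60,20,-160],0],[[0,0,0],[-60,20,-160],0],[[0,0,0],[-60,20,-160],0]]'
python3 - <<'E'
from h import *
st(); p,W=save("wrist","w11"); x,y,h=np.moveaxis(W,-1,0)
q=W[(h>.042)&(h<.053)&(x>.46)&(x<.545)&(y>.18)&(y<.31)]; print("bar",len(q),np.median(q,0))
ps,Ws=save("scene","s11"); pd,Wd=save("side","d11")
x,y,h=np.moveaxis(Wd,-1,0)
a=np.radians(3.4);xt=(x-.567)*np.cos(a)+(y+.229)*np.sin(a); yt=-(x-.567)*np.sin(a)+(y+.229)*np.cos(a)
cv2.imwrite("pics/c11.png",np.hstack([cv2.resize(pd[80:360,180:420,::-1],(390,455)),cv2.resize(ps[120:330,150:400,::-1],(400,455))]))
E
```

```text
time_s: 44.83
ee_pos: [0.4027, 0.222, 0.3096]
orientation: [-3.138, -0.004, 0.001]
contact_force: [0.3, -0.2, 0.4]
opening: -0.0001
44.83 [0.4027 0.222  0.3096] [-179.8   -0.2    0. ] F [ 0.3 -0.2  0.4] op -0.0001 q [-1.09  0.59  0.95  1.76 -0.54  1.07 -1.52]
bar 1045 [0.52454746 0.24085779 0.04842856]
```

View pics/c11.png

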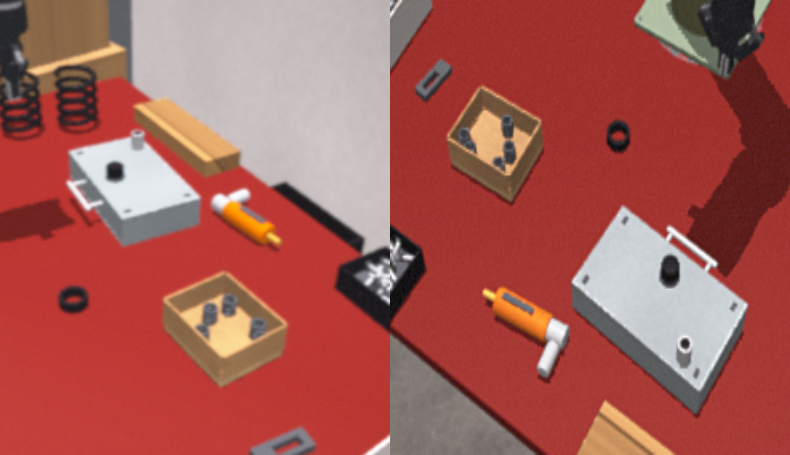

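Run:
```python
from h import *
p=np.load("pics/s11.npz")["p"]; q=np.load("pics/d11.npz")["p"]
cv2.imwrite("pics/c12.png",np.hstack([cv2.resize(p[155:215,180:255,::-1],(450,360),interpolation=cv2.INTER_CUBIC),cv2.resize(q[240:320,275:365,::-1],(340,360),interpolation=cv2.INTER_CUBIC)]))
```

```text
(no output)
```

View pics/c12.png

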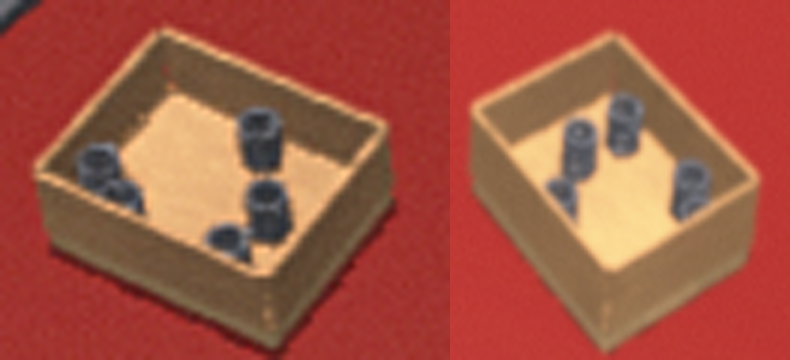

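Five springs stand inside the tray: four fully visible, one partly hidden behind the far wall. One was knocked towards the right wall but is still inside. The walls are upright and the bar is back at x = 0.5245, against 0.5253 when shut at the start. Handing in.

```bash
python3 -c "
from workcell import *
print(close_job())"
```

```text
the job is handed in; nothing more can be done
None
```

I folded the four tray walls up, pulled the drawer fully out, and moved all five springs into the tray. Then I pushed the drawer home and handed in at about 45 s. The drawer was not bolted, so I never turned the knob.

**Last checks**
- **Tray:** All four walls look upright in the side and scene pictures. I didn't measure their angles, but I pushed each one until it stopped moving. The far wall needed a second push because the fingers rode on its edge the first time.
- **Springs:** All five are standing inside the walls. At least one had shifted towards the right (-y) wall since the previous picture, probably the expected knock. I left it there because a spring standing inside the walls is within the limits.
- **Drawer:** The handle bar is within about 1 mm of its starting position, and the drawer pushed back with 25 N at the stop.
- **Bush:** It was still in the drawer just before I shut it.
- **Bystanders:** The drill, strap, tape and socket look undisturbed in the pictures. The screwdriver was outside the last crops I viewed, but the arm never worked near it.

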